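Add one grinding ball to the mill jar with the ball spoon

TASK

The mill jar needs one more grinding ball. Take the ball spoon out of its dish, scoop a single white ball from the sloping chute, carry it in the spoon and tip it gently into the open steel jar from just above the rim, then stand the spoon upright back in its dish and let go. Touch the balls only with the spoon, leave the other two balls in the chute, and do not disturb anything else on the bench.

Things in the scene. Friction and masses are not known exactly. Their poses are not given: they have to be found in the camera images.
- spoon: Ball spoon: open-nosed steel scoop, blue handle, 0.125 kg (+-25 %). Origin: in its flat underside, below the pocket's centre; +x out of the nose, +y left, +z up. Underside x -42..+24 mm, 40 mm wide: it stands by itself on a level floor. Handle rises backwards (-x) at 60 degrees. At the start it stands in its dish, nose roughly away from the robot.
- spoon_pocket (a point): Centre of a seated ball: spoon frame (0, 0, 26) mm. The pocket is a 25 mm hole in the 4.5 mm plate; a ball sinks 3.4 mm into it, stays when carried level and rolls out over the nose when that is tipped down more than 30 degrees (45 to 50 is sure). Side rails 8 mm high and a curved back wall (27 mm behind the centre, 30 mm high) stop the ball. One ball fits.
- spoon_nose (a point): Middle of the spoon's open front edge: spoon frame (25, 0, 1) mm. The plate slopes from this thin edge (top 1.7 mm above the underside) up to 4.5 mm at x = 17.5 mm.
- spoon_grip (a point): Place to grip on the handle's middle line: spoon frame (-98.5, 0, 111.3) mm, 35 mm below the handle's top end. Handle 22 mm wide, 14 mm thick between flat sides facing +-y; it runs from 93 mm below this point to 35 mm above it. A gripper pointing down along the handle is tilted 30 degrees while the spoon stands level.
- dish: Spoon rest: fixed flat white ceramic dish, 120 (x) by 84 mm (y), inner floor 4 mm above the bench, 112 x 76 mm, rim 9 mm high. Origin: centre of its underside. Centred in it, the spoon has its origin 8.5 mm ahead (+x) of the dish's; at the start it stands within 8 mm and 0.12 rad of that.
- chute: Fixed sloping drain chute: steel channel, blue feet, three white balls in single file resting against its end wall. Origin: on the bench under the uphill ball; +x downhill, roughly away from the robot. Floor falls 6 degrees towards +x, 28 mm above the bench at x = 0. Uphill end (x = -95 mm) open. Side walls 56 mm apart inside, 24 mm high.
- chute_end (a point): Foot of the chute's end wall: on the floor's middle line, 125 mm downhill of the point above the chute's origin. The wall is 34 mm high. When the spoon slides down the floor under the uphill ball, the next balls and this wall hold that ball back and it rolls over the nose into the pocket.
- ball1: White glazed porcelain grinding ball, 50 mm in diameter, 0.157 kg (0.8 to 1.3 times that), slippery (friction about 0.3); uphill ball of the chute at the start, centre about 3 mm ahead of the chute's origin, 53 mm above the bench. Origin: its centre (its orientation means nothing).
- ball2: Like ball1, 0.157 kg; middle ball of the chute at the start. Origin: its centre.
- ball3: Like ball1, 0.157 kg; lowest ball of the chute at the start, against the end wall. Origin: its centre.
- jarball1: Like ball1, 0.157 kg; already in the jar and to stay there. Origin: its centre.
- jarball2: Like ball1, 0.157 kg; already in the jar and to stay there. Origin: its centre.
- jar: Open steel mill jar, 2.6 kg, loose on the bench: outer diameter 132 mm (135 at its bands), inner diameter 116 mm, 90 mm tall, floor 10 mm thick; two white balls lie in it and there is room for a third. Origin: centre of its underside.
- jar_lid: Loose steel lid of the jar, 133 mm in diameter, 32 mm high with its black knob, lying on the bench. Bystander. Origin: centre of its underside.
- wash_bottle: White wash bottle with blue cap and spout, 76 mm in diameter, 215 mm high. Bystander. Origin: centre of its underside.
- amber_bottle: Amber glass bottle, 70 mm in diameter, 150 mm high. Bystander. Origin: centre of its underside.
- sample_jar: White sample jar with red cap, 64 mm in diameter, 85 mm high. Bystander. Origin: centre of its underside.
- sample_pot: Clear sample pot with orange cap, 48 mm in diameter, 55 mm high, standing between the task's things. Bystander. Origin: centre of its underside.
- brush: Cleaning brush, 170 mm long, lying along its x between the task's things. Bystander. Origin: the middle of its underside.
Not all that is in view belongs to the job. Several things have the shape of the jar; the one meant has the colours described above. There is more than one size of the dish; the one meant has the size given above.

How it is judged (in metres and radians):
On the way, in this order (a step that is already met when the one before it is completed fails the run):
1. a ball from the chute rides in the spoon's pocket (within 8 mm of its seat), lifted so that its centre is at least 95 mm above the bench (((distance between ball1 and spoon_pocket below 0.008 m and height (world z) of ball1 above 0.095 m) or (distance between ball2 and spoon_pocket below 0.008 m and height (world z) of ball2 above 0.095 m) or (distance between ball3 and spoon_pocket below 0.008 m and height (world z) of ball3 above 0.095 m))), for 0.2 s.
2. that ball lies in the jar (((horizontal distance between ball1 and jar below 0.05 m and z of ball1 in the frame of jar between 0.025 and 0.088 m) or (horizontal distance between ball2 and jar below 0.05 m and z of ball2 in the frame of jar between 0.025 and 0.088 m) or (horizontal distance between ball3 and jar below 0.05 m and z of ball3 in the frame of jar between 0.025 and 0.088 m))), for 0.2 s.
At the end, for the whole second after the job is handed in: Exactly one ball from the chute lies in the jar (centre within 50 mm of the jar's axis and below its rim) with the two that were there; the other two lie in the chute; the spoon stands level (within 3 degrees) flat on the floor of its dish, inside the rim, released; all is at rest ((((horizontal distance between ball1 and jar below 0.05 m and z of ball1 in the frame of jar between 0.025 and 0.088 m) and (x of ball2 in the frame of chute between -0.09 and 0.125 m and y of ball2 in the frame of chute between -0.02 and 0.02 m and z of ball2 in the frame of chute between 0.03 and 0.07 m) and (x of ball3 in the frame of chute between -0.09 and 0.125 m and y of ball3 in the frame of chute between -0.02 and 0.02 m and z of ball3 in the frame of chute between 0.03 and 0.07 m)) or ((horizontal distance between ball2 and jar below 0.05 m and z of ball2 in the frame of jar between 0.025 and 0.088 m) and (x of ball1 in the frame of chute between -0.09 and 0.125 m and y of ball1 in the frame of chute between -0.02 and 0.02 m and z of ball1 in the frame of chute between 0.03 and 0.07 m) and (x of ball3 in the frame of chute between -0.09 and 0.125 m and y of ball3 in the frame of chute between -0.02 and 0.02 m and z of ball3 in the frame of chute between 0.03 and 0.07 m)) or ((horizontal distance between ball3 and jar below 0.05 m and z of ball3 in the frame of jar between 0.025 and 0.088 m) and (x of ball1 in the frame of chute between -0.09 and 0.125 m and y of ball1 in the frame of chute between -0.02 and 0.02 m and z of ball1 in the frame of chute between 0.03 and 0.07 m) and (x of ball2 in the frame of chute between -0.09 and 0.125 m and y of ball2 in the frame of chute between -0.02 and 0.02 m and z of ball2 in the frame of chute between 0.03 and 0.07 m))) and horizontal distance between each of jarball1, jarball2 and jar below 0.05 m and z of jarball1 in the frame of jar between 0.025 and 0.088 m and z of jarball2 in the frame of jar between 0.025 and 0.088 m and x of spoon in the frame of dish between -0.033 and 0.037 m and y of spoon in the frame of dish between -0.03 and 0.03 m and z of spoon in the frame of dish below 0.0065 m and angle between spoon's own z axis and vertical below 0.05 rad and linear speed of spoon below 0.02 m/s and linear speed of each of ball1, ball2, ball3, jarball1, jarball2 below 0.1 m/s); the robot touches nothing.
It fails at once if the gripper or arm touches a ball (contact force between any of the fingers, the arm and ball1 above 0.3 N or contact force between any of the fingers, the arm and ball2 above 0.3 N or contact force between any of the fingers, the arm and ball3 above 0.3 N or contact force between any of the fingers, the arm and jarball1 above 0.3 N or contact force between any of the fingers, the arm and jarball2 above 0.3 N).
It fails at once if a ball is dropped from well above the jar's rim or thrown (faster than 1.7 m/s, a fall of about 15 cm) (linear speed of any of ball1, ball2, ball3 above 1.7 m/s).
It fails at once if the jar is shoved more than 20 mm or tipped (distance of jar from where it was at the start of the episode above 0.02 m or angle between jar's own z axis and vertical above 0.15 rad).
It fails at once if a bystander is moved more than 20 mm (distance of any of jar_lid, wash_bottle, amber_bottle, sample_jar, sample_pot, brush from where it was at the start of the episode above 0.02 m).
It also fails if it takes over 59 s, if anything falls off the work surface, if the arm or the gripper's body presses on something with over 40 N, if the wrist force passes 120 N, or if a joint passes its speed limit or range.

ROBOT

A 7-joint arm with a two-finger parallel gripper is mounted at the origin on the work surface. World frame = base frame: x ahead of the robot, y to its left, z up, the work surface at z = 0. Lengths are in m, angles in degrees, forces in N, time in s.
With the tool pointing down it reaches from about 0.425 to 0.875 m from the base axis. Payload 4.7 kg.
Tool frame: the origin (TCP) lies at the very end of the fingers, on their centre line; the grasp point (between the pads) lies 19 mm behind it; z points along the fingers, y is the line along which they close (so a half turn about z gives the same grasp; the last joint's range is limited). The gripper opens to 87 mm and grips with 3 to 60 N. Pads are 19 mm wide; open, the fingers measure 117 mm over their backs; the gripper's body (75 mm by 190 mm) begins 51 mm behind the grasp point.
Start: joints at [-69.265, 18.392, -4.016, 83.108, 1.295, 78.541, -3.26], TCP at [0.222, 0.611, 0.223] pointing down, gripper open.
Joint ranges: [-163.93, 163.93], [-17.29, 119.83], [-79.2, 71.16], [3.27, 140.29], [-89.18, 269.18], [5.43, 117.66], [-154.24, 154.24]. Speed limits (degrees/s): [147.25, 147.25, 180, 180, 180, 180, 180].

INTERFACE

Orientations are given as [roll, pitch, yaw] about the fixed x, y, z axes, in that order (R = Rz(yaw) Ry(pitch) Rx(roll)).
In Python, from cell import telemetry, cams, env gives the robot as it stands.
- The arm moves only by the tool arm_command, never from a script. Its argument "series" is text: rows parted by semicolons, each of 5 numbers parted by spaces: the shift along the tool's x, y, z in mm, then the turn about the tool's z in rad, then the closure in counts, from 0 (fully open) to 255 (shut). A call has 1 to 20 rows; each row shifts and turns the commanded pose from where the row before left it, along the tool's axes as they then stand; what a row does not reach is not made up. A row lasts 1/12 s, in which the tool goes at most 41.7 mm and 7.16 degrees, less where a joint would pass 70% of its speed; a pose out of reach is approached as far as the arm can. A call is refused whole if a number of a shift passes 41.7 or a number of a turn 0.125, either way. A call with a gripper value outside its range is refused whole. The fingers move at their own pace and stop on an object; "squeeze" is the grip in N (left out, the last holds). Time passes only in rows, so rows that do not move let the fingers close. It gives the time, the measured TCP pose, the force, the opening and the grip force at its end, in the units of the state.
- telemetry.get_obs(): the state, without advancing time (a new reading comes with each control period).
- cams.read_camera(name): name is "side" or "top"; returns the picture (480x640x3 uint8, blue, green, red); there is no depth.
- cams.calibration(name): a dict with "K" (3x3 intrinsics, pixels), "dist" ([k1, k2, p1, p2, k3] as OpenCV has them; the pictures are not rectified), "origin" and "rotation" of the camera in the world. Camera axes: x right, y down, z forward; pixel columns grow to the right and rows downward; lengths in m; the calibration is good to about 2 mm. A picture is of the moment at which its call begins. calibration takes no time and is no camera call.
- env.sign_off(): hands the job in; it is judged then, once.
The state is a dict: "time_s": time; "qpos": joint angles; "joint_velocities": joint speeds; "effort": joint torques, N m; "tool_pos": TCP position; "tool_rot": TCP orientation; "force": force on the tool from outside, world axes, zero at the start; "wrist_torque": the same for the moment, N m; "grip_width": finger opening in m; "grasp_force": force on a finger pad.
Only numpy, scipy, OpenCV 4.12 (cv2) and the standard library are available. Lean on these libraries where they do the work, as an engineer would, in place of code of your own. Each camera call takes 0.05 s, during which the arm holds its last target. There are 200 camera calls.

## Working session

There is one attempt and no reset: what is moved stays moved. The work goes in short steps, Python scripts to look and compute and a tool call to move; the robot and the scene stay as the last step left them, time stands still between calls to the robot, and variables do not carry over. Pictures are saved under pics/ and viewed, at most 10 in all, crops included, and the job is handed in when it is done.

Besides the shell and the picture viewer there is one more tool, called by a JSON object that holds its "fn" and its "kwargs", one argument or row to a line. arm_command: Moves the arm, as the interface text tells. Its arguments: {"type":"object","properties":{"series":{"type":"string"},"squeeze":{"type":"number"}},"required":["series"]}

```bash
ls; mkdir -p pics; python3 - <<'E'
from cell import telemetry,cams,env
import cv2
for n in("side","top"):
    cv2.imwrite(f"pics/{n}0.png",cams.read_camera(n)); print(n,cams.calibration(n))
print(telemetry.get_obs())
E
```

```text
pics
side {'K': array([[465.68007592,   0.        , 321.48644039],
       [  0.        , 465.68007592, 236.57997128],
       [  0.        ,   0.        ,   1.        ]]), 'dist': array([-0.12095229,  0.        ,  0.        ,  0.        ,  0.        ]), 'origin': array([0.44287879, 1.06161289, 0.78221746]), 'rotation': array([-122.1033676 ,    0.46487362, -173.20891164])}
top {'K': array([[606.88885999,   0.        , 319.40716017],
       [  0.        , 606.88885999, 238.7285083 ],
       [  0.        ,   0.        ,   1.        ]]), 'dist': array([0.04137916, 0.        , 0.        , 0.        , 0.        ]), 'origin': array([ 0.29669127, -0.01954829,  1.58147985]), 'rotation': array([-169.41030904,   -0.51493195,  -88.89004936])}
{'time_s': 0.1, 'qpos': array([-69.26541842,  18.43551153,  -4.01414735,  83.16715206,
         1.29425063,  78.54295106,  -3.25995755]), 'joint_velocities': array([ 0.07833929, -0.00896257, -0.0584422 , -0.24838868,  0.06111839,
        0.06159609,  0.02831562]), 'effort': array([-2.61735950e-04, -4.92574131e+01, -4.05873125e-01, -3.13396454e+01,
       -6.43056957e-02,  3.95818159e-02,  9.14818020e-05]), 'tool_pos': array([0.22141711, 0.61059063, 0.22156945]), 'tool_rot': array([-1.79899572e+02,  5.23553962e-03,  1.60073580e+02]), 'force': array([-0.48881053, -0.74884133, -0.37259321]), 'wrist_torque': array([-0.01313706, -0.02343311, -0.01852507]), 'grasp_force': 0.0, 'grip_width': 0.08701163793815812}
```

View pics/side0.png

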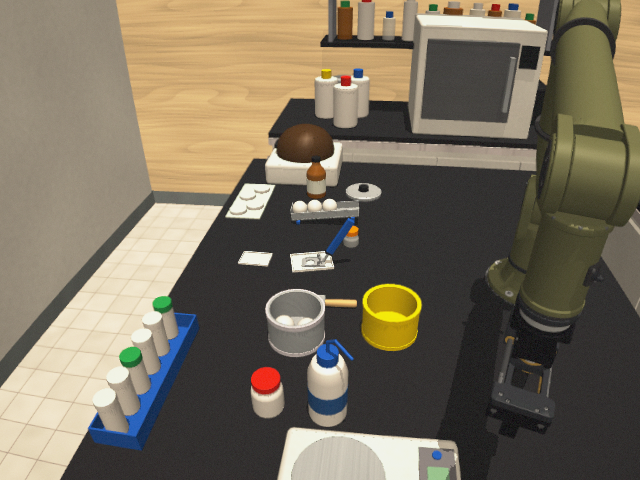

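View pics/top0.png

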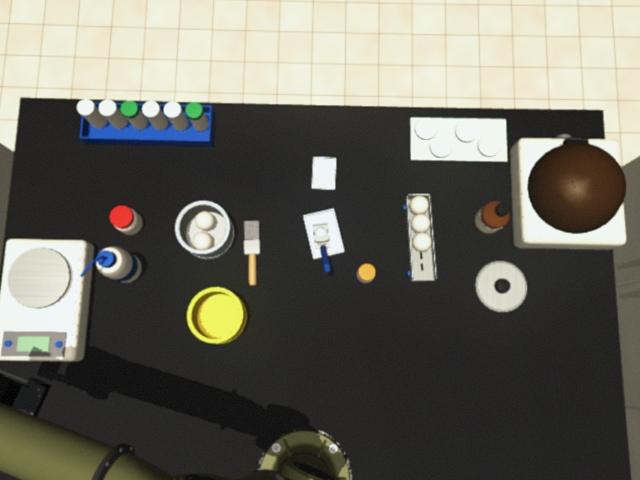

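The side view shows the steel jar at (296,322), the dish with the spoon at (312,261), the chute with three balls at (325,210), the lid at (363,191) and the wash bottle at (328,385). In the top view the same things are at: jar (205,230), dish (323,234) with the handle to (326,270), chute (421,237) with balls at (420,205/223/242), sample pot (366,272), brush (252,250). Distractors are the yellow pot and the smaller card at (324,173).

```bash
cat > h.py <<'E'
import cv2,numpy as np
from scipy.spatial.transform import Rotation as R
from cell import telemetry,cams,env
C={n:cams.calibration(n) for n in("side","top")}
def ray(n,p):
    c=C[n]; u=cv2.undistortPoints(np.array([[p]],float),c["K"],np.array(c["dist"]))[0,0]
    return np.array(c["origin"]),R.from_euler("xyz",c["rotation"],degrees=True).apply([u[0],u[1],1])
def onz(n,p,z):
    o,d=ray(n,p); return o+d*(z-o[2])/d[2]
def tri(ps,pt):
    (a,d),(b,e)=ray("side",ps),ray("top",pt)
    s=np.linalg.lstsq(np.c_[d,-e],b-a,rcond=None)[0]
    P,Q=a+s[0]*d,b+s[1]*e; return (P+Q)/2,np.linalg.norm(P-Q)
def proj(n,P):
    c=C[n]; Rm=R.from_euler("xyz",c["rotation"],degrees=True).as_matrix().T
    return cv2.projectPoints(np.array(P,float).reshape(-1,1,3),cv2.Rodrigues(Rm)[0],-Rm@c["origin"],c["K"],np.array(c["dist"]))[0][:,0]
def crop(n,im,x0,y0,x1,y1,f,name):
    cv2.imwrite(f"pics/{name}.png",cv2.resize(im[y0:y1,x0:x1],None,fx=f,fy=f,interpolation=cv2.INTER_CUBIC))
E
python3 - <<'E'
from h import *
S,T=cv2.imread("pics/side0.png"),cv2.imread("pics/top0.png")
# one composite of crops: top (dish/chute) at 5x, side (dish+chute) at 5x
a=cv2.resize(T[185:290,290:450],None,fx=5,fy=5,interpolation=cv2.INTER_CUBIC)
b=cv2.resize(S[190:280,235:375],None,fx=5.7,fy=5.7,interpolation=cv2.INTER_CUBIC)
cv2.imwrite("pics/a.png",a);cv2.imwrite("pics/b.png",b)
def comps(im,mask,lo,name):
    k,l,s,c=cv2.connectedComponentsWithStats(mask.astype(np.uint8))
    for i in range(1,k):
        if s[i,4]>=lo: print(name,s[i],c[i].round(1))
for n,im,box in(("top",T,(300,185,450,290)),("side",S,(235,185,380,285))):
    h=cv2.cvtColor(im,cv2.COLOR_BGR2HSV); m=np.zeros(im.shape[:2],bool); m[box[1]:box[3],box[0]:box[2]]=1
    comps(im,m&(h[...,0]>100)&(h[...,0]<130)&(h[...,1]>120)&(h[...,2]>40),8,n+" blue")
    comps(im,m&(h[...,0]>8)&(h[...,0]<25)&(h[...,1]>150)&(h[...,2]>120),8,n+" orange")
T2=(cv2.cvtColor(T,cv2.COLOR_BGR2HSV)[...,2]>90)
m=np.zeros_like(T2); m[195:265,170:240]=1; comps(T,T2&m,100,"jar")
m=np.zeros_like(T2); m[195:262,300:346]=1
cs,_=cv2.findContours((T2&m).astype(np.uint8),cv2.RETR_EXTERNAL,cv2.CHAIN_APPROX_NONE)
c=max(cs,key=cv2.contourArea); r=cv2.minAreaRect(c); print("dish",r); 
for p in cv2.boxPoints(r): print(onz("top",p,.009).round(4))
m=np.zeros_like(T2); m[185:290,398:445]=1
cs,_=cv2.findContours((T2&m).astype(np.uint8),cv2.RETR_EXTERNAL,cv2.CHAIN_APPROX_NONE)
c=max(cs,key=cv2.contourArea); r=cv2.minAreaRect(c); print("chute",r,cv2.boxPoints(r))
E
```

```text
top blue [402 204   4   6  17] [403.9 206.8]
top blue [321 247  10  26 144] [325.4 260.8]
top blue [407 270   4   7  20] [408.1 273.4]
top orange [359 263  17  18 239] [366.7 271.6]
side blue [326 217  29  38 343] [340.4 235.1]
side blue [296 220   5   5  18] [297.8 222.1]
side orange [346 226  13  11  92] [352.8 231.5]
jar [ 174  200   57   59 2152] [203.8 229.2]
dish ((323.73529052734375, 235.44119262695312), (51.17501449584961, 33.22737503051758), 75.96376037597656)
[0.6549 0.021  0.009 ]
[ 0.6788 -0.0642  0.009 ]
[ 0.5457 -0.0988  0.009 ]
[ 0.5226 -0.0147  0.009 ]
chute ((419.4844970703125, 236.74337768554688), (88.11105346679688, 29.43084716796875), 86.53176879882812) [[402.1309  193.65875]
 [431.50784 191.87833]
 [436.8381  279.828  ]
 [407.46115 281.60843]]
```

View pics/a.png

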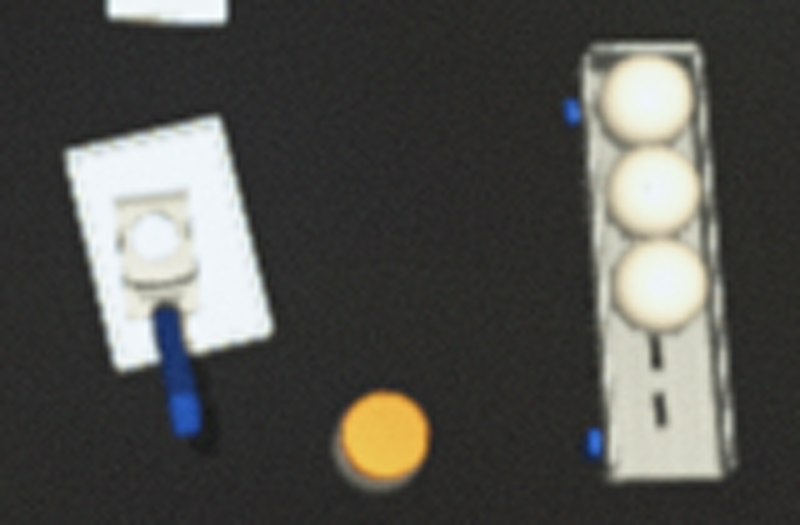

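View pics/b.png

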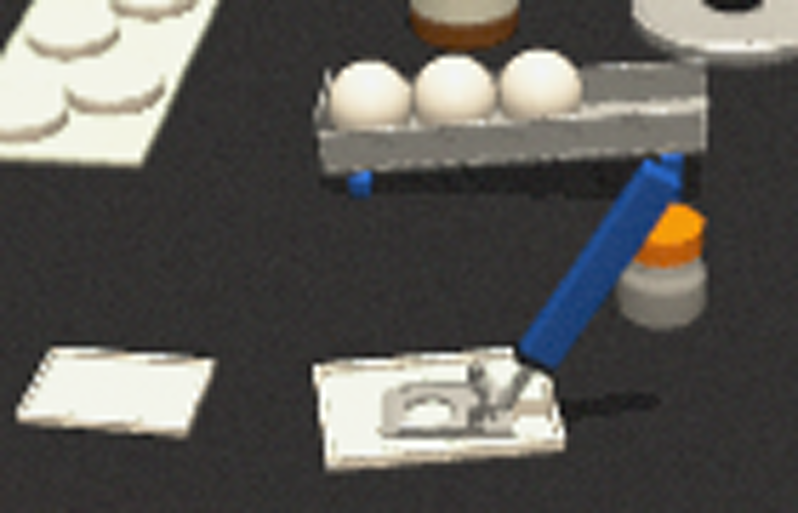

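Crop a shows the dish with corners (65,150), (220,117), (273,332), (118,371), the pocket hole at (155,235), the handle's top face at (187,415), and balls at (648,98), (654,190), (659,284). The chute's open end spans (608,478)–(727,478). In crop b the hole is at (430,412), the handle end at (660,175), and balls at (369,95), (455,92), (541,86).

```bash
python3 - <<'E'
from h import *
t=lambda x,y:(290+(x+.5)/5-.5,185+(y+.5)/5-.5)
s=lambda x,y:(235+(x+.5)/5.7-.5,190+(y+.5)/5.7-.5)
d=np.array([onz("top",t(*p),.009) for p in((65,150),(220,117),(273,332),(118,371))])
print("dish",d.mean(0).round(4),"yaw",np.degrees(np.arctan2(*((d[0]+d[1]-d[2]-d[3])[[1,0]]))),np.linalg.norm(d[0]-d[1]),np.linalg.norm(d[1]-d[2]))
h=onz("top",t(155,235),.0085); e=onz("top",t(187,415),.1456)
print("hole",h.round(4),tri(s(430,412),t(155,235)),"end",e.round(4),tri(s(660,175),t(187,415)),"yaw",np.degrees(np.arctan2(*((h-e)[[1,0]]))),"len",np.linalg.norm((h-e)[:2]))
B=[]
for k,(a,b) in enumerate((((541,86),(659,284)),((455,92),(654,190)),((369,95),(648,98)))):
    z=.053-.1045*.05*k-.0003; p=onz("top",t(*b),z); B.append(p); print("ball",p.round(4),tri(s(*a),t(*b)))
v=B[2]-B[0]; print("chute yaw",np.degrees(np.arctan2(v[1],v[0])),np.linalg.norm(v))
a,b=onz("top",t(608,478),.038),onz("top",t(727,478),.038); print("open end",a.round(4),b.round(4),((a+b)/2).round(4))
print("wall",[onz("top",t(*p),.05).round(4) for p in((583,50),(703,45))])
im=cv2.imread("pics/top0.png");g=cv2.cvtColor(im,cv2.COLOR_BGR2GRAY)
m=np.zeros_like(g);m[195:265,170:240]=g[195:265,170:240]>70
c=max(cv2.findContours(m,0,1)[0],key=cv2.contourArea);print("jar",cv2.fitEllipse(c),onz("top",cv2.fitEllipse(c)[0],.09).round(4))
print("pot",onz("top",(366.7,271.6),.055).round(4),"brush",onz("top",(252,222),.02).round(3),onz("top",(253,284),.02).round(3),"amber",onz("top",(497,213),.15).round(3))
E
```

```text
dish [ 0.6067 -0.0382  0.009 ] yaw 14.472499998592767 0.08437756178877735 0.11913151888124217
hole [ 0.6102 -0.0308  0.0085] (array([ 0.61212397, -0.03080001,  0.0026227 ]), np.float64(0.0014133512901724633)) end [ 0.4957 -0.0467  0.1456] (array([ 0.49836325, -0.04689515,  0.13935279]), np.float64(0.003623563159551333)) yaw 7.927932722825259 len 0.11566825710036804
ball [ 0.5813 -0.2891  0.0527] (array([ 0.58198395, -0.2888164 ,  0.05450194]), np.float64(0.0020563490369325853))
ball [ 0.6316 -0.288   0.0475] (array([ 0.63234919, -0.2878753 ,  0.04827961]), np.float64(0.0017690427195135284))
ball [ 0.6818 -0.2863  0.0422] (array([ 0.6825072 , -0.28592552,  0.04446709]), np.float64(0.0024730534071090104))
chute yaw 1.5900159254735986 0.10109528046415298
open end [ 0.4826 -0.2644  0.038 ] [ 0.4839 -0.3252  0.038 ] [ 0.4833 -0.2948  0.038 ]
wall [array([ 0.7048, -0.2514,  0.05  ]), array([ 0.7088, -0.3139,  0.05  ])]
jar ((203.8760223388672, 229.14151000976562), (55.743221282958984, 61.05240249633789), 134.48170471191406) [0.594  0.2616 0.09  ]
pot [ 0.5001 -0.1492  0.055 ] brush [0.63 0.15 0.02] [0.467 0.141 0.02 ] amber [ 0.637 -0.455  0.15 ]
```

{"fn": "arm_command", "kwargs": {
  "series": "0 0 0 -0.1 0;-10 -30 0 -0.1 0;-10 -30 0 -0.1 0;-10 -30 0 -0.1 0;-10 -35 0 -0.086 0;-10 -35 0 0 0;-10 -35 0 0 0;-10 -35 0 0 0;-10 -35 0 0 0;-10 -35 0 0 0;-10 -35 0 0 0;-10 -35 0 0 0;-10 -35 0 0 0;-10 -35 0 0 0;-10 -35 0 0 0;-10 -35 0 0 0;-10 -35 0 0 0;-10 -35 0 0 0;0 0 0 0 0",
  "squeeze": 40
}}

```text
time_s: 1.68
tool_pos: [0.4431, 0.0432, 0.2227]
tool_rot: [-179.8, 0.1, -172.7]
force: [-0.1, -0.4, 0.0]
grip_width: 0.0869
grasp_force: 0.0
```

```bash
cat >> h.py <<'E'
def go(x,y,z,yaw):
    "tool-axis shift (mm) and turn (rad) from the measured pose to TCP x,y,z at world yaw (deg)"
    o=telemetry.get_obs(); w=o["tool_rot"][2]; t=-np.radians((yaw-w+180)%360-180)
    r=R.from_euler("xyz",[180,0,w],degrees=True); r2=R.from_euler("xyz",[180,0,yaw],degrees=True)
    d=np.array([x,y,z])-o["tool_pos"]
    print("t",o["time_s"],"at",np.round(o["tool_pos"],4),np.round(o["tool_rot"],2),"force",np.round(o["force"],1),"grip",o["grip_width"],o["grasp_force"])
    print("shift now-axes",(1e3*r.inv().apply(d)).round(1),"target-axes",(1e3*r2.inv().apply(d)).round(1),"turn",round(t,4))
E
python3 -c "
from h import *
go(.5166,-.0438,.0894,187.9)"
```

```text
t 1.6833 at [0.4431 0.0432 0.2227] [-1.7985e+02  7.0000e-02 -1.7268e+02] force [-0.1 -0.4  0. ] grip 0.08689588363731864 0.0
shift now-axes [-61.8 -95.6 133.3] target-axes [-60.8 -96.3 133.3] turn -0.0101
```

{"fn": "arm_command", "kwargs": {
  "series": "-15 -24 0 -0.01 0;-15 -24 0 0 0;-15 -24 0 0 0;-15 -24 0 0 0;0 0 0 0 0;0 0 0 0 0;0 0 0 0 0"
}}

```text
time_s: 2.27
tool_pos: [0.5139, -0.0346, 0.2221]
tool_rot: [180.0, -0.1, -171.5]
force: [-0.1, 0.7, 0.3]
grip_width: 0.0866
grasp_force: 0.0
```

```bash
python3 -c "
from h import *
go(.5166,-.0438,.0894,187.9)"
```

```text
t 2.2667 at [ 0.5139 -0.0346  0.2221] [ 1.7996e+02 -7.0000e-02 -1.7149e+02] force [-0.1  0.7  0.3] grip 0.08664003684872394 0.0
shift now-axes [ -1.3  -9.5 132.7] target-axes [ -1.4  -9.5 132.7] turn 0.0107
```

{"fn": "arm_command", "kwargs": {
  "series": "-1 -9.5 15 0.01 0;0 0 20 0 0;0 0 20 0 0;0 0 20 0 0;0 0 20 0 0;0 0 15 0 0;0 0 12 0 0;0 0 8 0 0;0 0 0 0 0;0 0 0 0 0;0 0 0 0 0"
}}

```text
time_s: 3.18
tool_pos: [0.5176, -0.0445, 0.0935]
tool_rot: [180.0, 0.1, -172.1]
force: [-0.5, -0.0, -0.8]
grip_width: 0.0869
grasp_force: 0.0
```

```bash
python3 - <<'E'
from h import *
go(.5166,-.0438,.0894,187.9)
a=cams.read_camera("side");b=cams.read_camera("top")
crop("side",a,260,150,400,280,4,"c"); print(proj("side",[telemetry.get_obs()["tool_pos"]]))
E
```

```text
t 3.1833 at [ 0.5176 -0.0445  0.0935] [ 1.7999e+02  1.0000e-01 -1.7206e+02] force [-0.5 -0.  -0.8] grip 0.08694795870734005 0.0
shift now-axes [0.9 0.9 4.1] target-axes [0.9 0.9 4.1] turn 0.0006
[[343.65631717 234.58747606]]
```

View pics/c.png

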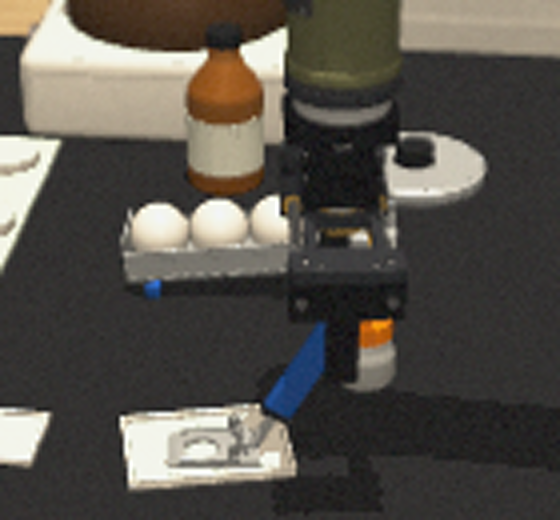

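The side crop shows the near finger at (340,360), straddling the blue handle, which runs from (325,325) to (275,410). The sample pot stands clear behind it.

{"fn": "arm_command", "kwargs": {
  "series": "1 1 4 0 0;0 0 0 0 100;0 0 0 0 180;0 0 0 0 255;0 0 0 0 255;0 0 0 0 255;0 0 0 0 255;0 0 0 0 255;0 0 0 0 255;0 0 0 0 255",
  "squeeze": 60
}}

```text
time_s: 4.12
tool_pos: [0.5158, -0.0439, 0.0886]
tool_rot: [-180.0, 0.0, -172.1]
force: [-0.5, -0.3, 0.2]
grip_width: 0.0351
grasp_force: 0.0
```

{"fn": "arm_command", "kwargs": {
  "series": "0 0 0 0 255;0 0 0 0 255;0 0 0 0 255;0 0 0 0 255;0 0 0 0 255;0 0 0 0 255"
}}

```text
time_s: 4.62
tool_pos: [0.5158, -0.0438, 0.0886]
tool_rot: [180.0, 0.0, -172.1]
force: [0.3, -0.5, -0.3]
grip_width: 0.0139
grasp_force: 60.0
```

{"fn": "arm_command", "kwargs": {
  "series": "0 0 -2 0 255;0 0 -4 0 255;0 0 -8 0 255;0 0 -12 0 255;0 0 -15 0 255;0 0 -15 0 255;0 0 -15 0 255;0 0 -15 0 255;0 0 -14 0 255;0 0 -9 0 255;0 0 -5 0 255;0 0 -3 0 255;0 0 0 0.04 255;0 0 0 0.0455 255;0 0 0 0 255"
}}

```text
time_s: 5.87
tool_pos: [0.5153, -0.0439, 0.2051]
tool_rot: [-180.0, -0.1, -177.0]
force: [-0.1, -0.5, -1.5]
grip_width: 0.0137
grasp_force: 60.0
```

```bash
python3 - <<'E'
from h import *
go(.4408,-.2966,.205,183)
a=cams.read_camera("side");b=cams.read_camera("top")
cv2.imwrite("pics/d.png",np.hstack([cv2.resize(a[130:260,260:400],None,fx=3,fy=3),cv2.resize(b[180:310,270:395],None,fx=3,fy=3)]))
E
```

```text
t 5.8667 at [ 0.5153 -0.0439  0.2051] [-1.8000e+02 -6.0000e-02 -1.7705e+02] force [-0.1 -0.5 -1.5] grip 0.013694416267152395 59.97103348374367
shift now-axes [ 8.740e+01 -2.485e+02  1.000e-01] target-axes [ 8.760e+01 -2.485e+02  1.000e-01] turn -0.0008
```

View pics/d.png

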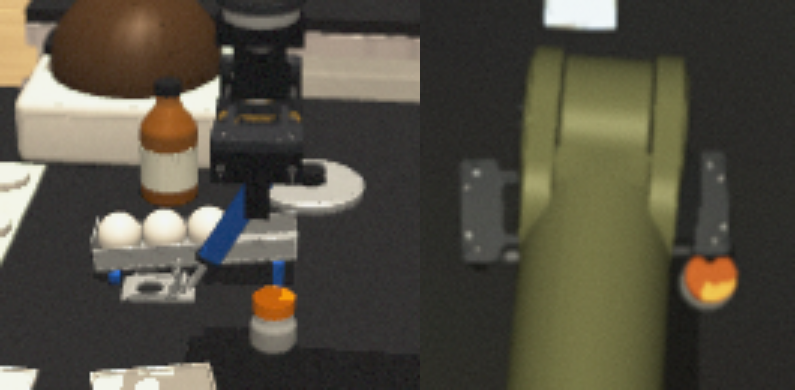

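The spoon is held level in the lifted gripper, with its plate at (158,290) in the side crop. The arm hides it from the top camera.

{"fn": "arm_command", "kwargs": {
  "series": "2 -5 0 0 255;4 -12 0 0 255;6 -17.5 0 0 255;7 -20 0 0 255;7 -20 0 0 255;7 -20 0 0 255;7 -20 0 0 255;7 -20 0 0 255;7 -20 0 0 255;7 -20 0 0 255;7 -20 0 0 255;7 -20 0 0 255;6.5 -17 0 0 255;5 -12 0 0 255;3 -5 0 0 255;0 0 0 0 255;0 0 0 0 255"
}}

```text
time_s: 7.38
tool_pos: [0.4392, -0.2967, 0.2054]
tool_rot: [180.0, 0.0, -177.0]
force: [1.3, -0.2, -0.7]
grip_width: 0.0138
grasp_force: 60.0
```

```bash
python3 -c "
from h import *
go(.4408,-.2966,.1246,183)"
```

```text
t 7.3833 at [ 0.4392 -0.2967  0.2054] [ 179.96    0.   -177.01] force [ 1.3 -0.2 -0.7] grip 0.013822287767137252 59.97037882916629
shift now-axes [-1.6  0.  80.8] target-axes [-1.6  0.  80.8] turn -0.0002
```

{"fn": "arm_command", "kwargs": {
  "series": "-1.6 0 5 0 255;0 0 10 0 255;0 0 15 0 255;0 0 15 0 255;0 0 12 0 255;0 0 10 0 255;0 0 7 0 255;0 0 4 0 255;0 0 2 0 255;0 0 0 0 255;0 0 0 0 255"
}}

```text
time_s: 8.3
tool_pos: [0.4407, -0.2965, 0.1253]
tool_rot: [180.0, -0.1, -177.0]
force: [-1.6, -0.9, -1.6]
grip_width: 0.0134
grasp_force: 60.0
```

```bash
python3 - <<'E'
from h import *
go(.4408,-.2966,.1246,183)
a=cams.read_camera("side")
cv2.imwrite("pics/e.png",cv2.resize(a[170:250,270:390],None,fx=6,fy=6,interpolation=cv2.INTER_CUBIC))
E
```

```text
t 8.3 at [ 0.4407 -0.2965  0.1253] [ 1.7998e+02 -7.0000e-02 -1.7696e+02] force [-1.6 -0.9 -1.6] grip 0.013446613286398913 59.971568724140525
shift now-axes [-0.1 -0.2  0.7] target-axes [-0.1 -0.2  0.7] turn 0.0008
```

View pics/e.png

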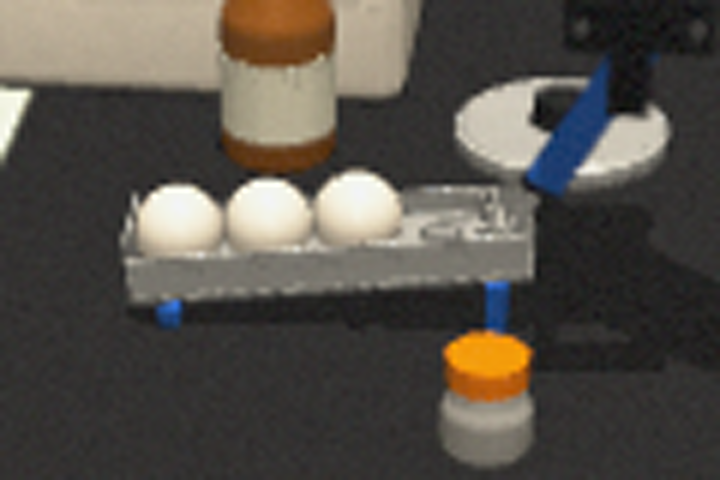

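The side crop shows the spoon's plate inside the chute at (440,225), behind the three untouched balls at (180,215), (268,210), (357,203).

{"fn": "arm_command", "kwargs": {
  "series": "0 0 0 0 255;0 0 0 0 255;0 0 0 0 255;0 0 0 0 255;0 0 0 0 255;0 0 0 0 255",
  "squeeze": 4
}}

```text
time_s: 8.85
tool_pos: [0.4414, -0.2967, 0.1258]
tool_rot: [-180.0, 0.0, -177.0]
force: [0.3, -0.4, -1.1]
grip_width: 0.0141
grasp_force: 4.0
```

```bash
python3 - <<'E'
from h import *
go(.4408,-.2966,.1246,183); print(telemetry.get_obs()["wrist_torque"])
a=cams.read_camera("side");b=cv2.imread("pics/e.png")
n=cv2.resize(a[170:250,270:390],None,fx=6,fy=6,interpolation=cv2.INTER_CUBIC)
for im in(b,n):
    h=cv2.cvtColor(im,cv2.COLOR_BGR2HSV); m=((h[...,0]>100)&(h[...,0]<130)&(h[...,1]>120)&(h[...,2]>40)).astype(np.uint8); m[:,:510]=0;m[210:]=0
    c=max(cv2.findContours(m,0,1)[0],key=cv2.contourArea);vx,vy,x,y=cv2.fitLine(c,2,0,.01,.01).ravel();print(cv2.boundingRect(c),np.degrees(np.arctan2(vy,vx)))
cv2.imwrite("pics/f.png",n[:260,350:])
E
```

```text
t 8.85 at [ 0.4414 -0.2967  0.1258] [-1.7999e+02  5.0000e-02 -1.7697e+02] force [ 0.3 -0.4 -1.1] grip 0.014092667189786271 4.000002131433575
shift now-axes [0.6 0.1 1.2] target-axes [0.6 0.1 1.2] turn 0.0005
[0.01752494 0.12425513 0.00025414]
(526, 54, 86, 143) -61.47544
(532, 59, 79, 140) -64.409744
```

{"fn": "arm_command", "kwargs": {
  "series": "0 0 -1.5 0 255;-3 0 0.3 0 255;-4 0 0.4 0 255;-4 0 0.4 0 255;-4 0 0.4 0 255;-4 0 0.4 0 255;0 0 0 0 255;0 0 0 0 255"
}}

```text
time_s: 9.57
tool_pos: [0.4609, -0.2956, 0.1252]
tool_rot: [-180.0, 0.0, -177.0]
force: [1.2, 0.1, 0.6]
grip_width: 0.0141
grasp_force: 4.0
```

```bash
python3 - <<'E'
from h import *
go(.4408,-.2966,.1246,183); print(telemetry.get_obs()["wrist_torque"])
a=cams.read_camera("side")
n=cv2.resize(a[170:250,270:390],None,fx=6,fy=6,interpolation=cv2.INTER_CUBIC)
cv2.imwrite("pics/f.png",n)
E
```

```text
t 9.5667 at [ 0.4609 -0.2956  0.1252] [-1.7997e+02  5.0000e-02 -1.7696e+02] force [1.2 0.1 0.6] grip 0.014148907809924203 3.9999022733900347
shift now-axes [20.1  0.1  0.6] target-axes [20.1  0.1  0.6] turn 0.0007
[ 0.10548341 -0.23855433  0.01575789]
```

View pics/f.png

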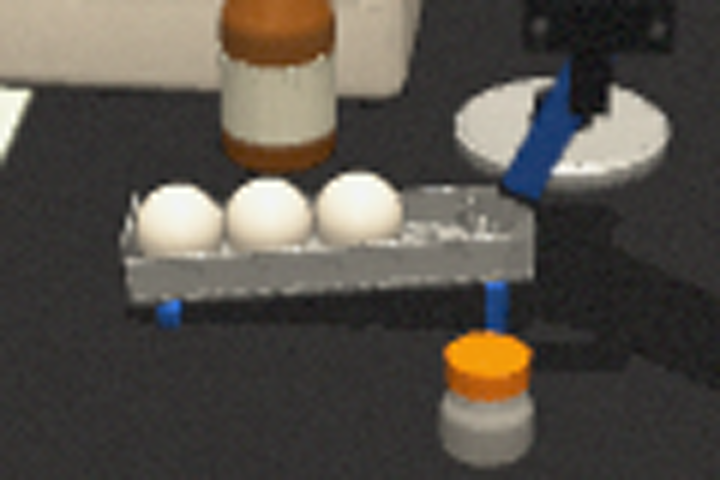

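The spoon lies on the chute floor with its nose just behind the uphill ball at (405,230). The balls are unmoved.

{"fn": "arm_command", "kwargs": {
  "series": "0 0 0 0 255;0 0 0 0 255;-2.5 0 0.3 0 255;-2.5 0 0.2 0 255;-2.5 0 0.3 0 255;-2.5 0 0.2 0 255;-2.5 0 0.3 0 255;-2.5 0 0.3 0 255;-2.5 0 0.2 0 255;-2.5 0 0.3 0 255;-2.5 0 0.2 0 255;-2.5 0 0.3 0 255;-2 0 0.2 0 255;-2 0 0.2 0 255;0 0 0 0 255;0 0 0 0 255",
  "squeeze": 18
}}

```text
time_s: 10.95
tool_pos: [0.4895, -0.2942, 0.1222]
tool_rot: [-180.0, 0.0, -177.0]
force: [-1.4, -0.7, 4.3]
grip_width: 0.0137
grasp_force: 18.0
```

```bash
python3 - <<'E'
from h import *
go(.4975,-.2935,.1225,183); print(telemetry.get_obs()["wrist_torque"])
a=cams.read_camera("side")
n=cv2.resize(a[170:250,270:390],None,fx=6,fy=6,interpolation=cv2.INTER_CUBIC)
cv2.imwrite("pics/g.png",n)
E
```

```text
t 10.95 at [ 0.4895 -0.2942  0.1222] [-1.7998e+02  4.0000e-02 -1.7697e+02] force [-1.4 -0.7  4.3] grip 0.01372779174612278 18.00026860786602
shift now-axes [-8.1  0.3 -0.3] target-axes [-8.1  0.3 -0.3] turn 0.0005
[-0.01203894  0.24347114  0.01264553]
```

View pics/g.png

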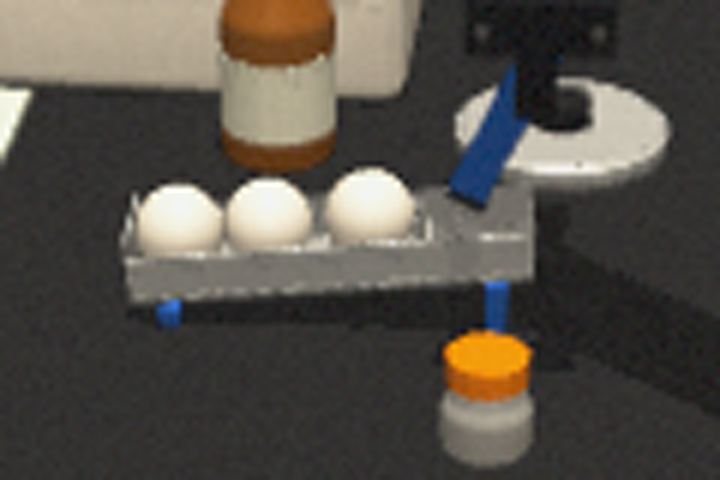

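The uphill ball has moved back and up to (369,205), leaving a gap to the next ball at (268,210). So it has rolled over the nose into the pocket. I'll clamp harder and lift slowly.

{"fn": "arm_command", "kwargs": {
  "series": "0 0 0 0 255;0 0 0 0 255;0 0 0 0 255;0 0 -1 0 255;0 0 -2 0 255;0 0 -3 0 255;0 0 -3 0 255;0 0 -4 0 255;0 0 -4 0 255;0 0 -4 0 255;0 0 -4 0 255;0 0 -4 0 255;0 0 -3 0 255;0 0 -2 0 255;0 0 -1 0 255;0 0 0 0 255",
  "squeeze": 60
}}

```text
time_s: 12.33
tool_pos: [0.4891, -0.2942, 0.1574]
tool_rot: [-180.0, 0.0, -177.0]
force: [-0.5, -0.1, -3.1]
grip_width: 0.0133
grasp_force: 60.0
```

```bash
python3 - <<'E'
from h import *
go(.4975,-.2935,.1225,183); print(telemetry.get_obs()["wrist_torque"])
a=cams.read_camera("side")
n=cv2.resize(a[160:240,270:390],None,fx=5,fy=5,interpolation=cv2.INTER_CUBIC)
cv2.imwrite("pics/i.png",n)
E
```

```text
t 12.3333 at [ 0.4891 -0.2942  0.1574] [-1.8000e+02  2.0000e-02 -1.7698e+02] force [-0.5 -0.1 -3.1] grip 0.013258963433069617 59.99990497715771
shift now-axes [-8.4  0.2 34.9] target-axes [-8.4  0.2 34.9] turn 0.0004
[ 0.03148567  0.2626007  -0.00913643]
```

View pics/i.png

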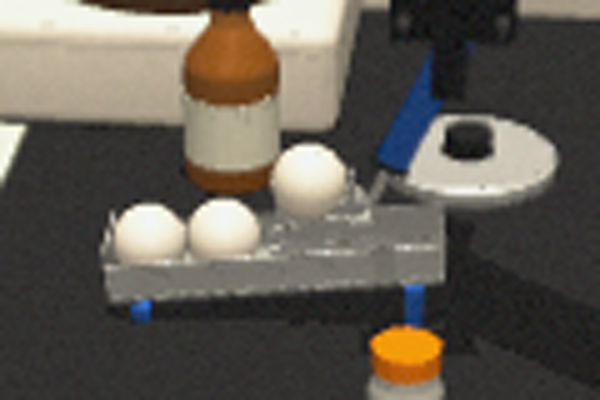

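The ball rides in the spoon's pocket at (308,180), above the chute. The other two stay at (150,232) and (224,228). I have used my 10 pictures, so from here I check with masks and numbers.

{"fn": "arm_command", "kwargs": {
  "series": "0 0 -1 0 255;0 0 -3 0 255;0 0 -5 0 255;0 0 -7 0 255;0 0 -8 0 255;0 0 -8 0 255;0 0 -8 0 255;0 0 -8 0 255;0 0 -8 0 255;0 0 -7 0 255;0 0 -6 0 255;0 0 -4 0 255;0 0 -2 0 255;0 0 -1 0 255;0 0 0 0 255;0 0 0 0 255"
}}

```text
time_s: 13.72
tool_pos: [0.4888, -0.294, 0.2328]
tool_rot: [180.0, -0.0, -177.0]
force: [-0.1, -0.9, -3.5]
grip_width: 0.0136
grasp_force: 60.0
```

```bash
cat >> h.py <<'E'
def spoon():
    "ball and handle seen from the side, cast on the vertical plane through the grip along tool x"
    o=telemetry.get_obs(); w=np.radians(o["tool_rot"][2]+180); f=np.array([np.cos(w),np.sin(w),0]); n=np.array([-f[1],f[0],0])
    g=np.array(o["tool_pos"])+[0,0,.019]; im=cams.read_camera("side"); h=cv2.cvtColor(im,cv2.COLOR_BGR2HSV).astype(int)
    def pl(p,off=0):
        a,d=ray("side",p); q=a+d*(((g+off*n)-a)@n)/(d@n)-g; return np.array([q@f,q[2]])*1e3
    def near(m,p,lo):
        k,l,s,c=cv2.connectedComponentsWithStats(m.astype(np.uint8)); j=[i for i in range(1,k) if s[i,4]>=lo]
        return [(l==i,c[i],s[i]) for i in sorted(j,key=lambda i:np.hypot(*(c[i]-p)))]
    gp=proj("side",[g])[0]
    b=near((h[...,0]>105)&(h[...,0]<125)&(h[...,1]>130)&(h[...,2]>50),gp,25)[0]
    ys,xs=np.nonzero(b[0]); P=np.array([pl((x,y),.007) for x,y in zip(xs,ys)])
    vx,vz,cx,cz=cv2.fitLine(P.astype(np.float32),2,0,.01,.01).ravel()
    a=np.degrees(np.arctan2(abs(vz),-vx*np.sign(vz))); print("handle px",b[1].round(1),b[2],"handle angle",round(a,1),"nose-down tilt",round(a-60,1))
    for m,c,s in near((h[...,1]<110)&(h[...,2]>170),gp,60)[:2]: print(" white blob",s,c.round(1),"rel grip",pl(c).round(1))
    print(" grip px",gp.round(1)); return im
E
python3 - <<'E'
from h import *
go(.516,.2575,.233,183); im=spoon(); cv2.imwrite("pics/j.png",im)
E
```

```text
t 13.7167 at [ 0.4888 -0.294   0.2328] [ 1.7998e+02 -3.0000e-02 -1.7698e+02] force [-0.1 -0.9 -3.5] grip 0.013618608324888211 60.0000171829015
shift now-axes [-5.620e+01  5.493e+02 -2.000e-01] target-axes [-5.600e+01  5.494e+02 -2.000e-01] turn 0.0003
handle px [352.3 162.6] [346 149  13  24 133] handle angle 70.3 nose-down tilt 10.3
 white blob [320 141  28  39 468] [333.2 160.9] rel grip [ 82.9 -41.5]
 white blob [346 183  35  16 348] [363.1 191.6] rel grip [ -14.4 -146.1]
 grip px [360.1 149. ]
```

{"fn": "arm_command", "kwargs": {
  "series": "0 2 0 0 255;0 4 0 0 255;0 6 0 0 255;-1 8 0 0 255;-1 10 0 0 255;-1 12 0 0 255;-2 14 0 0 255;-2 16 0 0 255;-2 18 0 0 255;-2 20 0 0 255;-2 20 0 0 255;-2 20 0 0 255;-2 20 0 0 255;-2 20 0 0 255;-2 20 0 0 255;-2 20 0 0 255;-2 20 0 0 255;-2 20 0 0 255;-2 20 0 0 255;-2 20 0 0 255"
}}

```text
time_s: 15.43
tool_pos: [0.5031, 0.019, 0.2333]
tool_rot: [180.0, 0.0, -176.9]
force: [0.3, -0.3, -3.7]
grip_width: 0.0137
grasp_force: 60.0
```

{"fn": "arm_command", "kwargs": {
  "series": "-2 20 0 0 255;-2 20 0 0 255;-2 20 0 0 255;-2 20 0 0 255;-2 20 0 0 255;-2 20 0 0 255;-2 18 0 0 255;-2 18 0 0 255;-2 16 0 0 255;-2 16 0 0 255;-2 14 0 0 255;-2 12 0 0 255;-1 10 0 0 255;0 8 0 0 255;0 6 0 0 255;0 4 0 0 255;0 2 0 0 255;0 0 0 0 255;0 0 0 0 255"
}}

```text
time_s: 17.02
tool_pos: [0.5159, 0.2614, 0.2332]
tool_rot: [-180.0, 0.0, -177.0]
force: [-0.4, -0.8, -3.2]
grip_width: 0.0137
grasp_force: 60.0
```

```bash
python3 - <<'E'
from h import *
go(.516,.2575,.233,183); im=spoon(); cv2.imwrite("pics/k.png",im)
o=telemetry.get_obs();g=np.array(o["tool_pos"])+[0,0,.019];print(o["wrist_torque"])
for t in(6,10,15): 
    a=np.radians(t);print(t,proj("side",[g+[.0953*np.cos(a)-.0776*np.sin(a),.005,-.0953*np.sin(a)-.0776*np.cos(a)]]))
E
```

```text
t 17.0167 at [0.5159 0.2614 0.2332] [-179.98    0.   -177.03] force [-0.4 -0.8 -3.2] grip 0.013724456280587504 60.00000567175448
shift now-axes [ 0.1 -3.9  0.2] target-axes [ 0.1 -3.9  0.2] turn -0.0004
handle px [322.8 265.6] [314 251  19  27 240] handle angle 70.3 nose-down tilt 10.3
 white blob [283 251  42  38 854] [301.  267.6] rel grip [ 71.  -54.9]
 white blob [308 200  11  12 107] [313.1 205.2] rel grip [42.3 97.2]
 grip px [334.3 247.2]
[ 0.04175062  0.25418387 -0.0291789 ]
6 [[294.15266428 279.44885845]]
10 [[297.10012484 281.76805428]]
15 [[301.00194375 284.43615196]]
```

```bash
python3 - <<'E'
from h import *
from scipy.optimize import least_squares
def jar(n,f,box,thr):
    im=cv2.imread(f); g=cv2.cvtColor(im,cv2.COLOR_BGR2GRAY); m=np.zeros_like(g); x0,y0,x1,y1=box; m[y0:y1,x0:x1]=g[y0:y1,x0:x1]>thr
    m=cv2.morphologyEx(m,cv2.MORPH_CLOSE,np.ones((5,5)))
    c=max(cv2.findContours(m,0,1)[0],key=cv2.contourArea)[:,0]
    P=np.array([onz(n,p,.09)[:2] for p in c]); o=np.array(C[n]["origin"][:2])
    q=np.array([.597,.265])
    for _ in range(5):
        d=(q-o)/np.linalg.norm(q-o); k=(P-q)@d>.015
        r=least_squares(lambda v:np.hypot(*(P[k]-v).T)-.066,q,loss="soft_l1",f_scale=.002); q=r.x
    print(n,thr,q.round(4),"res mm",(np.abs(r.fun)*1e3).mean().round(2),k.sum())
for t in(60,80,100): jar("top","pics/top0.png",(170,195,240,262),t)
for t in(60,80,100): jar("side","pics/side0.png",(262,285,326,356),t)
im=cv2.imread("pics/k.png"); 
for c in(cv2.HoughCircles(cv2.GaussianBlur(im[240:330,250:345,0],(3,3),0),cv2.HOUGH_GRADIENT,1.0,8,param1=120,param2=12,minRadius=11,maxRadius=19))[0][:5]: print(c+[250,240,0], im[int(c[1])+240,int(c[0])+250])
E
```

```text
top 60 [0.6032 0.2699] res mm 0.9 66
top 80 [0.6028 0.269 ] res mm 0.92 65
top 100 [0.6025 0.2683] res mm 0.68 65
side 60 [0.6042 0.2671] res mm 2.44 66
side 80 [0.6029 0.269 ] res mm 2.41 66
side 100 [0.6027 0.2693] res mm 2.14 66
[283.5        309.5         18.29999924] [104 111 116]
[307.5        307.5         17.20000076] [100 109 111]
[293.5        279.5         11.60000038] [232 244 243]
```

{"fn": "arm_command", "kwargs": {
  "series": "-2 1 0 0 255;-3 1 0 0 255;-3 1 0 0 255;-1 0 0 0 255;0 0 0 0 255;0 0 0 0 255"
}}

```text
time_s: 17.57
tool_pos: [0.5247, 0.2654, 0.2331]
tool_rot: [-180.0, -0.0, -177.0]
force: [0.5, 0.0, -3.1]
grip_width: 0.014
grasp_force: 60.0
```

{"fn": "arm_command", "kwargs": {
  "series": "0 0 0 0 255;0 0 0 0 255;0 0 0 0 255",
  "squeeze": 30
}}

```text
time_s: 17.82
tool_pos: [0.5245, 0.2655, 0.2332]
tool_rot: [180.0, 0.0, -177.0]
force: [0.4, -0.4, -2.8]
grip_width: 0.0139
grasp_force: 30.0
```

```bash
cat >> h.py <<'E'
def ball(im):
    o=telemetry.get_obs();g=np.array(o["tool_pos"])+[0,0,.019]; p=proj("side",[g])[0].astype(int); x0,y0=p[0]-75,p[1]-5
    r=cv2.HoughCircles(cv2.GaussianBlur(im[y0:y0+90,x0:x0+90,0],(3,3),0),cv2.HOUGH_GRADIENT,1.0,8,param1=120,param2=9,minRadius=10,maxRadius=15)
    for c in([] if r is None else r[0][:8]):
        q=c+[x0,y0,0]
        if im[int(q[1]),int(q[0])].min()>190: print("ball px",q,im[int(q[1]),int(q[0])])
    for t in(6,15,25,35,45):
        a=np.radians(t);print(t,proj("side",[g+[.0953*np.cos(a)-.0776*np.sin(a),.005,-.0953*np.sin(a)-.0776*np.cos(a)]])[0].round(1),end=" ")
E
python3 - <<'E'
from h import *
go(.525,.265,.233,183); ball(spoon())
E
```

```text
t 17.8167 at [0.5245 0.2655 0.2332] [ 179.99    0.   -176.98] force [ 0.4 -0.4 -2.8] grip 0.013886039424445763 29.9999809730798
shift now-axes [-0.5 -0.5  0.2] target-axes [-0.5 -0.5  0.2] turn 0.0004
handle px [318.5 266.5] [309 252  19  28 245] handle angle 70.8 nose-down tilt 10.8
 white blob [279 252  42  38 801] [297.5 268.8] rel grip [ 69.2 -55.6]
 white blob [308 200   7  11  60] [311.1 204.8] rel grip [36.9 99.9]
 grip px [329.9 248. ]
ball px [289.5 280.5  11. ] [231 244 243]
ball px [282.5        326.5         14.39999962] [199 210 223]
6 [289.9 280.4] 15 [296.8 285.4] 25 [305.3 289.9] 35 [314.4 293.2] 45 [323.9 295.3]
```

{"fn": "arm_command", "kwargs": {
  "series": "0 0 0 0 255;0 0 0 0 255",
  "squeeze": 20
}}

```text
time_s: 18.03
tool_pos: [0.5245, 0.2655, 0.2332]
tool_rot: [180.0, 0.0, -177.0]
force: [0.4, -0.6, -4.3]
grip_width: 0.0142
grasp_force: 20.0
```

{"fn": "arm_command", "kwargs": {
  "series": "0 0 0 0 255;0 0 0 0 255",
  "squeeze": 15
}}

```text
time_s: 18.2
tool_pos: [0.5246, 0.2655, 0.2332]
tool_rot: [180.0, 0.0, -177.0]
force: [-0.1, 0.4, -3.8]
grip_width: 0.0137
grasp_force: 15.0
```

```bash
python3 - <<'E'
from h import *
go(.525,.265,.233,183); ball(spoon())
E
```

```text
t 18.2 at [0.5246 0.2655 0.2332] [ 1.8000e+02  1.0000e-02 -1.7698e+02] force [-0.1  0.4 -3.8] grip 0.013740441729170967 15.000005284091458
shift now-axes [-0.4 -0.5  0.2] target-axes [-0.4 -0.5  0.2] turn 0.0004
handle px [318.5 266.5] [309 252  19  28 246] handle angle 70.8 nose-down tilt 10.8
 white blob [278 252  42  38 799] [297.4 268.8] rel grip [ 69.3 -55.7]
 white blob [308 200   7  11  60] [311.1 204.8] rel grip [36.9 99.9]
 grip px [329.9 248. ]
ball px [289.5 280.5  11. ] [231 244 243]
ball px [300.5        259.5         11.80000019] [235 245 243]
6 [289.9 280.4] 15 [296.8 285.4] 25 [305.3 289.9] 35 [314.4 293.3] 45 [323.9 295.3]
```

{"fn": "arm_command", "kwargs": {
  "series": "0 0 0 0 255;0 0 0 0 255",
  "squeeze": 12
}}

```text
time_s: 18.42
tool_pos: [0.5246, 0.2655, 0.2332]
tool_rot: [180.0, 0.0, -177.0]
force: [0.1, 1.0, -3.2]
grip_width: 0.014
grasp_force: 12.0
```

{"fn": "arm_command", "kwargs": {
  "series": "0 0 0 0 255;0 0 0 0 255",
  "squeeze": 10
}}

```text
time_s: 18.58
tool_pos: [0.5247, 0.2655, 0.2332]
tool_rot: [180.0, 0.0, -177.0]
force: [-0.2, 0.1, -2.7]
grip_width: 0.0138
grasp_force: 10.0
```

```bash
python3 - <<'E'
from h import *
ball(spoon())
E
```

```text
handle px [320.2 267.5] [312 252  17  28 237] handle angle 74.8 nose-down tilt 14.8
 white blob [282 252  39  41 839] [299.4 269.6] rel grip [ 64.9 -57.6]
 white blob [308 200   7  11  60] [311.1 204.8] rel grip [36.8 99.9]
 grip px [329.8 248. ]
ball px [292.5 282.5  11. ] [232 244 243]
ball px [304.5        260.5         14.39999962] [235 245 243]
6 [289.9 280.4] 15 [296.8 285.4] 25 [305.2 289.9] 35 [314.3 293.2] 45 [323.9 295.3]
```

Slipping has begun (about 10° tilt), slowly, as planned.

{"fn": "arm_command", "kwargs": {
  "series": "0 0 0 0 255;0 0 0 0 255",
  "squeeze": 9
}}

```text
time_s: 18.8
tool_pos: [0.5245, 0.2655, 0.2331]
tool_rot: [180.0, -0.0, -177.0]
force: [0.4, -0.2, -3.1]
grip_width: 0.0141
grasp_force: 9.0
```

```bash
python3 - <<'E'
from h import *
ball(spoon())
E
```

```text
handle px [324.9 269.8] [319 252  13  30 221] handle angle 84.1 nose-down tilt 24.1
 white blob [290 252  34  20 565] [306.  261.2] rel grip [ 50.3 -34.9]
 white blob [308 200   7  11  60] [311.1 204.8] rel grip [ 36.9 100. ]
 grip px [329.9 248.1]
ball px [301.5        288.5         10.89999962] [235 245 243]
ball px [283.5        325.5         10.89999962] [217 224 230]
6 [290.  280.4] 15 [296.8 285.4] 25 [305.3 289.9] 35 [314.4 293.3] 45 [323.9 295.3]
```

{"fn": "arm_command", "kwargs": {
  "series": "0 0 0 0 255;0 0 0 0 255",
  "squeeze": 8
}}

```text
time_s: 19.02
tool_pos: [0.5246, 0.2655, 0.2332]
tool_rot: [180.0, 0.0, -177.0]
force: [-1.2, -0.2, -2.4]
grip_width: 0.0136
grasp_force: 8.0
```

```bash
python3 - <<'E'
from h import *
ball(spoon())
E
```

```text
handle px [325.6 270.1] [320 253  13  29 220] handle angle 84.5 nose-down tilt 24.5
 white blob [290 252  34  20 574] [306.3 261.2] rel grip [ 49.7 -35. ]
 white blob [308 200   7  11  60] [311.1 204.8] rel grip [36.8 99.9]
 grip px [329.9 248.1]
ball px [302.5        288.5         10.89999962] [235 245 243]
6 [289.9 280.4] 15 [296.8 285.4] 25 [305.2 289.9] 35 [314.4 293.3] 45 [323.9 295.3]
```

{"fn": "arm_command", "kwargs": {
  "series": "0 0 0 0 255;0 0 0 0 255",
  "squeeze": 6.5
}}

```text
time_s: 19.23
tool_pos: [0.5246, 0.2655, 0.2332]
tool_rot: [180.0, 0.0, -177.0]
force: [0.9, 0.7, -2.5]
grip_width: 0.0139
grasp_force: 6.5
```

```bash
python3 - <<'E'
from h import *
ball(spoon())
E
```

```text
handle px [326.6 270.6] [321 255  13  27 214] handle angle 84.7 nose-down tilt 24.7
 white blob [290 252  34  20 585] [306.6 261.2] rel grip [ 49.1 -35.1]
 white blob [308 200   7  11  60] [311.1 204.8] rel grip [36.8 99.9]
 grip px [329.9 248. ]
ball px [304.5        289.5         10.89999962] [236 245 243]
ball px [283.5        325.5         10.80000019] [216 224 230]
6 [289.9 280.4] 15 [296.8 285.4] 25 [305.2 289.9] 35 [314.4 293.2] 45 [323.9 295.3]
```

{"fn": "arm_command", "kwargs": {
  "series": "0 0 0 0 255;0 0 0 0 255;0 0 0 0 255",
  "squeeze": 5
}}

```text
time_s: 19.53
tool_pos: [0.5245, 0.2656, 0.2333]
tool_rot: [180.0, -0.0, -177.0]
force: [-0.1, 0.1, -1.3]
grip_width: 0.0139
grasp_force: 5.0
```

```bash
python3 - <<'E'
from h import *
ball(spoon())
E
```

```text
handle px [334.3 270.3] [328 252  13  31 246] handle angle 94.1 nose-down tilt 34.1
 white blob [290 252  38  20 632] [307.9 261.5] rel grip [ 46.4 -35.7]
 white blob [308 200   7  11  60] [311.1 204.8] rel grip [36.9 99.8]
 grip px [329.9 248. ]
6 [289.9 280.3] 15 [296.8 285.3] 25 [305.2 289.8] 35 [314.3 293.2] 45 [323.9 295.3]
```

{"fn": "arm_command", "kwargs": {
  "series": "0 0 0 0 255;0 0 0 0 255;0 0 -3 0 255;0 0 -8 0 255;0 0 -10 0 255;0 -5 -10 0 255;0 -10 -5 0 255;0 -15 0 0 255;0 -20 0 0 255;0 -20 0 0 255;0 -20 0 0 255;0 -20 0 0 255;0 -20 0 0 255;0 -20 0 0 255;0 -20 0 0 255;0 -15 0 0 255;0 -10 0 0 255;0 -5 0 0 255;0 0 0 0 255",
  "squeeze": 40
}}

```text
time_s: 21.17
tool_pos: [0.535, 0.0638, 0.2693]
tool_rot: [180.0, 0.0, -177.1]
force: [0.0, 0.2, -1.7]
grip_width: 0.0138
grasp_force: 40.0
```

```bash
python3 - <<'E'
from h import *
o=telemetry.get_obs();print(o["time_s"],o["tool_pos"],o["force"]); spoon()
im=cams.read_camera("top");cv2.imwrite("pics/m.png",im)
S=cams.read_camera("side")
for nm,n,J,box,r in(("top before","top",cv2.imread("pics/top0.png"),(170,195,240,262),(8,13)),("top","top",im,(170,195,240,262),(8,13)),("side","side",S,(262,285,326,356),(9,15)),("chute","top",im,(398,185,445,290),(8,12))):
    x0,y0,x1,y1=box; c=cv2.HoughCircles(cv2.resize(J[y0:y1,x0:x1,0],None,fx=3,fy=3,interpolation=2),cv2.HOUGH_GRADIENT,1,40,param1=120,param2=14,minRadius=r[0]*3,maxRadius=r[1]*3)
    for q in([] if c is None else c[0]):
        p=q/3+[x0,y0,0]; P=onz(n,p[:2],.035 if nm!="chute" else .045); print(nm,p.round(1),P.round(3),"from jar",np.hypot(P[0]-.603,P[1]-.269).round(3),J[int(p[1]),int(p[0])])
E
```

```text
21.1667 [0.53502968 0.06384354 0.26929766] [ 0.02575143  0.16524872 -1.67615438]
handle px [338.1 208.6] [332 188  12  33 201] handle angle 94.6 nose-down tilt 34.6
 white blob [312 182  11  12  86] [316.4 188.6] rel grip [42.9 -0.6]
 white blob [308 200  26  12 162] [316.3 206.3] rel grip [ 43.8 -48.7]
 grip px [334.2 188.8]
top before [205.2 223.8  12.4] [0.619 0.269 0.035] from jar 0.016 [236 245 239]
top before [199.2 238.2  12.1] [0.581 0.283 0.035] from jar 0.026 [243 246 240]
top [201.8 219.8   9.1] [0.63  0.279 0.035] from jar 0.028 [248 246 240]
top [220.2 230.5  10.5] [0.602 0.23  0.035] from jar 0.039 [239 245 240]
top [204.2 245.8  11. ] [0.561 0.269 0.035] from jar 0.042 [230 244 240]
side [280.2 309.5  14.8] [0.65  0.221 0.035] from jar 0.067 [104 111 115]
side [309.8 307.5  14.8] [0.58  0.205 0.035] from jar 0.068 [102 110 113]
side [297.2 315.8   9.9] [0.605 0.239 0.035] from jar 0.03 [239 245 243]
side [310.8 333.5  14.4] [0.565 0.295 0.035] from jar 0.046 [111 119 123]
side [282.5 336.8  14.4] [0.627 0.312 0.035] from jar 0.05 [102 110 112]
chute [419.8 204.8  11.4] [ 0.679 -0.287  0.045] from jar 0.562 [249 246 239]
chute [420.2 222.8   8.5] [ 0.632 -0.288  0.045] from jar 0.558 [246 243 237]
```

Three balls are in the jar and two remain in the chute. Now the spoon goes back over the dish.

{"fn": "arm_command", "kwargs": {
  "series": "0 0 0 -0.05 255;0 0 0 -0.05 255;0 0 0 -0.05 255;0 0 0 -0.05 255;-1 -5 0 0 255;-2 -10 0 0 255;-3 -14 0 0 255;-3 -16 0 0 255;-3 -16 0 0 255;-3 -16 0 0 255;-3 -14 0 0 255;-3 -12 0 0 255;-2 -9 0 0 255;-1 -5 0 0 255;0 0 0 0 255;0 0 0 0 255"
}}

```text
time_s: 22.65
tool_pos: [0.5876, -0.0413, 0.269]
tool_rot: [180.0, -0.0, -165.5]
force: [0.7, 0.2, -0.1]
grip_width: 0.0136
grasp_force: 40.0
```

```bash
python3 - <<'E'
from h import *
go(.5873,-.0432,.15,194.5); spoon()
E
```

```text
t 22.65 at [ 0.5876 -0.0413  0.269 ] [ 1.7998e+02 -2.0000e-02 -1.6554e+02] force [ 0.7  0.2 -0.1] grip 0.013645875643484956 40.000138795003295
shift now-axes [  0.7  -1.8 119. ] target-axes [  0.7  -1.8 119. ] turn -0.0006
handle px [321.8 189.5] [316 180  12  20 158] handle angle 101.1 nose-down tilt 41.1
 white blob [324 165  14  19 197] [330.6 173.6] rel grip [-33.2 -12. ]
 white blob [333 141  19  20 109] [340.2 146. ] rel grip [-57.8  62.8]
 grip px [317.9 170.1]
```

{"fn": "arm_command", "kwargs": {
  "series": "0.7 -1.8 5 0 255;0 0 10 0 255;0 0 15 0 255;0 0 20 0 255;0 0 20 0 255;0 0 15 0 255;0 0 12 0 255;0 0 10 0 255;0 0 6 0 255;0 0 4 0 255;0 0 2 0 255;0 0 0 0 255;0 0 0 0 255"
}}

```text
time_s: 23.78
tool_pos: [0.5879, -0.0434, 0.1508]
tool_rot: [-180.0, 0.1, -165.5]
force: [0.5, -0.5, -0.6]
grip_width: 0.0135
grasp_force: 40.0
```

```bash
python3 - <<'E'
from h import *
go(.5873,-.0432,.134,194.5); im=spoon(); cv2.imwrite("pics/n.png",im)
h=cv2.cvtColor(im,cv2.COLOR_BGR2HSV)
E
```

```text
t 23.7833 at [ 0.5879 -0.0434  0.1508] [-1.7999e+02  7.0000e-02 -1.6552e+02] force [ 0.5 -0.5 -0.6] grip 0.01348837344661722 39.99991946853697
shift now-axes [ 0.5  0.4 16.8] target-axes [ 0.5  0.4 16.8] turn -0.0003
handle px [322.1 227.4] [317 218  11  19 141] handle angle 100.1 nose-down tilt 40.1
 white blob [292 201  15  12 138] [299.4 206.6] rel grip [51.7 13.7]
 white blob [324 207  35   5  70] [341.8 208.9] rel grip [-64.8  -2.8]
 grip px [318.4 209.7]
```

{"fn": "arm_command", "kwargs": {
  "series": "0 0 3 0 255;0 0 4 0 255;0 0 3 0 255;0 0 2 0 255;0 0 2 0 255;0 0 2 0 255;0 0 1 0 255;0 0 0 0 255",
  "squeeze": 5
}}

```text
time_s: 24.5
tool_pos: [0.5881, -0.0435, 0.1342]
tool_rot: [-180.0, 0.1, -165.5]
force: [-1.3, -0.4, 4.8]
grip_width: 0.0142
grasp_force: 5.0
```

{"fn": "arm_command", "kwargs": {
  "series": "4 0 1.6 0 255;4 0 1.7 0 255;4 0 1.8 0 255;4 0 2 0 255;4 0 2 0 255;4 0 2.2 0 255;4 0 2.3 0 255;4 0 2.5 0 255;4 0 2.6 0 255;0 0 0 0 255"
}}

```text
time_s: 25.33
tool_pos: [0.5511, -0.0529, 0.1136]
tool_rot: [180.0, -0.1, -165.6]
force: [-0.4, 0.2, 1.3]
grip_width: 0.0141
grasp_force: 5.0
```

```bash
python3 - <<'E'
from h import *
go(.5873,-.0432,.134,194.5); im=spoon(); cv2.imwrite("pics/o.png",im)
E
```

```text
t 25.3333 at [ 0.5511 -0.0529  0.1136] [ 1.7998e+02 -1.0000e-01 -1.6556e+02] force [-0.4  0.2  1.3] grip 0.014101280914993347 4.99992477671185
shift now-axes [-37.4   0.3 -20.4] target-axes [-37.4   0.3 -20.4] turn -0.001
handle px [333.1 234.3] [328 221  12  22 120] handle angle 72.4 nose-down tilt 12.4
 white blob [308 200  12  12 118] [313.5 205.8] rel grip [51.2 50.3]
 white blob [292 201  15  12 138] [299.3 206.6] rel grip [89.9 50.9]
 grip px [332.1 220.5]
```

{"fn": "arm_command", "kwargs": {
  "series": "3.7 0 2.6 0 255;3.7 0 2.7 0 255;3.7 0 2.8 0 255;3.5 0 3 0 255;3.4 0 3 0 255;3.3 0 3 0 255;3.2 0 3.2 0 255;3 0 2.5 0 255;0 0 0 0 255;0 0 0 0 255",
  "squeeze": 4
}}

```text
time_s: 26.22
tool_pos: [0.5257, -0.0591, 0.0913]
tool_rot: [180.0, -0.0, -165.5]
force: [0.3, -1.0, -0.7]
grip_width: 0.0142
grasp_force: 4.0
```

```bash
python3 - <<'E'
from h import *
go(.5229,-.0598,.0886,194.5); im=spoon(); cv2.imwrite("pics/p.png",im)
E
```

```text
t 26.2167 at [ 0.5257 -0.0591  0.0913] [ 1.7999e+02 -1.0000e-02 -1.6552e+02] force [ 0.3 -1.  -0.7] grip 0.01416459005423643 4.000059460158809
shift now-axes [2.9 0.1 2.7] target-axes [2.9 0.1 2.7] turn -0.0003
handle px [338.  241.1] [332 234  13  15 102] handle angle 67.7 nose-down tilt 7.7
 white blob [308 200  21  12 153] [315.4 206.1] rel grip [72.2 71.3]
 white blob [352 183  29  16 288] [365.9 191.7] rel grip [-66.  104.7]
 grip px [341.3 226.7]
```

{"fn": "arm_command", "kwargs": {
  "series": "1.5 0 1 0 255;1.4 0 1 0 255;0 0 0.6 0 255;0 0 0 0 255;0 0 0 0 255;0 0 0 0 220;0 0 0 0 200;0 0 0 0 180;0 0 0 0 160;0 0 0 0 130;0 0 0 0 130;0 0 0 0 130;0 0 0 0 130;0 0 0 0 130;0 0 0 0 130"
}}

```text
time_s: 27.52
tool_pos: [0.5231, -0.06, 0.0891]
tool_rot: [180.0, 0.0, -165.5]
force: [0.4, -0.9, -0.5]
grip_width: 0.0426
grasp_force: 0.0
```

```bash
python3 - <<'E'
from h import *
go(.5229,-.0598,.0886,194.5); im=spoon(); cv2.imwrite("pics/q.png",im)
E
```

```text
t 27.5167 at [ 0.5231 -0.06    0.0891] [ 1.8000e+02  1.0000e-02 -1.6552e+02] force [ 0.4 -0.9 -0.5] grip 0.042581135155547525 0.0
shift now-axes [0.2 0.3 0.5] target-axes [0.2 0.3 0.5] turn -0.0003
handle px [338.  242.1] [333 232  12  17  89] handle angle 80.5 nose-down tilt 20.5
 white blob [308 200  23  12 158] [315.8 206.2] rel grip [74.1 73. ]
 white blob [353 183  28  16 273] [366.5 191.9] rel grip [-65.2 106.2]
 grip px [342.3 227.2]
```

{"fn": "arm_command", "kwargs": {
  "series": "0 0 -3 0 130;0 0 -8 0 130;0 0 -15 0 130;0 0 -20 0 130;0 0 -20 0 130;0 0 -20 0 130;0 0 -20 0 130;0 0 -15 0 130;0 20 -10 0 130;0 30 0 0 130;0 30 0 0 130;0 30 0 0 130;0 30 0 0 130;0 30 0 0 130;0 30 0 0 130;0 20 0 0 130;0 0 0 0 130;0 0 0 0 130"
}}

```text
time_s: 29.07
tool_pos: [0.4679, 0.1538, 0.2207]
tool_rot: [-180.0, 0.0, -165.4]
force: [0.8, 0.6, -0.4]
grip_width: 0.0428
grasp_force: 0.0
```

```bash
python3 - <<'E'
from h import *
print(telemetry.get_obs()["tool_pos"])
T=cams.read_camera("top");S=cams.read_camera("side");cv2.imwrite("pics/r.png",T);cv2.imwrite("pics/s.png",S)
def blue(im,box):
    h=cv2.cvtColor(im,cv2.COLOR_BGR2HSV); m=np.zeros(im.shape[:2],np.uint8); x0,y0,x1,y1=box
    m[y0:y1,x0:x1]=((h[...,0]>100)&(h[...,0]<130)&(h[...,1]>120)&(h[...,2]>40))[y0:y1,x0:x1]
    k,l,s,c=cv2.connectedComponentsWithStats(m); i=1+np.argmax(s[1:,4]); ys,xs=np.nonzero(l==i); P=np.c_[xs,ys].astype(np.float32)
    vx,vy,x,y=cv2.fitLine(P,2,0,.01,.01).ravel(); t=(P-[x,y])@[vx,vy]; q=[np.array([x,y])+v*np.array([vx,vy]) for v in(t.min(),t.max())]
    return sorted(q,key=lambda p:p[1])
# handle ends in both views, triangulated: before vs now
for nm,t,s in(("start",cv2.imread("pics/top0.png"),cv2.imread("pics/side0.png")),("now",T,S)):
    a,b=blue(t,(305,240,345,285)),blue(s,(315,205,370,265))   # top view: low y = lower end ; side view: low y = upper end
    try:
        lo,e1=tri(b[1],a[0]); hi,e2=tri(b[0],a[1]); d=hi-lo
        print(nm,a,b,lo.round(4),hi.round(4),round(e1,4),round(e2,4),"elev",np.degrees(np.arctan2(d[2],np.hypot(d[0],d[1]))).round(1),"yaw",np.degrees(np.arctan2(-d[1],-d[0])).round(1))
    except Exception as e: print(e)
E
```

```text
[0.46792154 0.15384512 0.22067619]
start [array([322.42398, 246.90913], dtype=float32), array([327.81024, 272.04068], dtype=float32)] [array([353.33054, 216.53368], dtype=float32), array([328.09515, 252.76283], dtype=float32)] [ 0.5626 -0.036   0.0352] [ 0.4885 -0.0489  0.1503] 0.004 0.008 elev 56.8 yaw 9.8
now [array([328.99377, 253.56209], dtype=float32), array([338.3688, 274.8375], dtype=float32)] [array([350.12604, 219.09093], dtype=float32), array([335.429  , 247.73325], dtype=float32)] [ 0.5438 -0.0531  0.0427] [ 0.492  -0.0751  0.1257] 0.0051 0.021 elev 55.9 yaw 23.0
```

{"fn": "arm_command", "kwargs": {
  "series": "5 15 -3 0 130;7 30 -5 0 130;7 30 -5 0 130;7 30 -5 0 130;7 30 0 0 130;7 30 0 0 130;7 30 0 0 130;7 30 0 0 130;7 30 0 0 130;7 30 0 0 130;3 15 0 0 130;0 0 0 0 130;0 0 0 0 130"
}}

```text
time_s: 30.25
tool_pos: [0.3254, 0.4247, 0.2379]
tool_rot: [-179.9, 0.0, -165.6]
force: [-0.5, -0.6, 0.3]
grip_width: 0.0426
grasp_force: 0.0
```

```bash
python3 - <<'E'
from h import *
print(telemetry.get_obs()["tool_pos"],telemetry.get_obs()["time_s"])
T=cams.read_camera("top");S=cams.read_camera("side");cv2.imwrite("pics/t.png",T);cv2.imwrite("pics/u.png",S)
def blue(im,box):
    h=cv2.cvtColor(im,cv2.COLOR_BGR2HSV); m=np.zeros(im.shape[:2],np.uint8); x0,y0,x1,y1=box
    m[y0:y1,x0:x1]=((h[...,0]>100)&(h[...,0]<130)&(h[...,1]>120)&(h[...,2]>40))[y0:y1,x0:x1]
    k,l,s,c=cv2.connectedComponentsWithStats(m); i=1+np.argmax(s[1:,4]); ys,xs=np.nonzero(l==i); P=np.c_[xs,ys].astype(np.float32)
    vx,vy,x,y=cv2.fitLine(P,2,0,.01,.01).ravel(); t=(P-[x,y])@[vx,vy]; q=[np.array([x,y])+v*np.array([vx,vy]) for v in(t.min(),t.max())]
    return sorted(q,key=lambda p:p[1])
a,b=blue(T,(305,240,350,285)),blue(S,(315,205,370,265)); lo,e1=tri(b[1],a[0]); hi,e2=tri(b[0],a[1]); d=hi-lo
print(a,b,lo.round(4),hi.round(4),round(e1,4),round(e2,4),"elev",np.degrees(np.arctan2(d[2],np.hypot(d[0],d[1]))).round(1),"yaw",np.degrees(np.arctan2(-d[1],-d[0])).round(1))
# spoon plate grey inside the dish (top view): dark-ish pixels on the white dish
g=cv2.cvtColor(T,cv2.COLOR_BGR2GRAY)
w=np.radians(14.5);c0=np.array([.6067,-.0382]);f=np.array([np.cos(w),np.sin(w)]);n=np.array([-f[1],f[0]])
P=[]
for y in range(200,262):
    for x in range(300,350):
        q=onz("top",(x,y),.006)[:2]-c0; u,v=q@f,q@n
        if abs(u)<.053 and abs(v)<.036 and g[y,x]<235 and cv2.cvtColor(T[y:y+1,x:x+1],cv2.COLOR_BGR2HSV)[0,0,1]<100: P.append((u*1e3,v*1e3))
P=np.array(P);print("grey px in dish: u",np.percentile(P[:,0],[1,50,99]).round(1),"v",np.percentile(P[:,1],[2,50,98]).round(1),len(P))
p0=cv2.imread("pics/top0.png"); d=cv2.absdiff(p0,T).max(2)>45; k,l,s,c=cv2.connectedComponentsWithStats(d.astype(np.uint8))
for i in range(1,k):
    if s[i,4]>25: print("changed",s[i])
E
```

```text
[0.32539198 0.42470621 0.23792741] 30.25
[array([329.0709, 253.532 ], dtype=float32), array([338.38028, 274.8338 ], dtype=float32)] [array([355.0441 , 211.47394], dtype=float32), array([335.18872, 247.55354], dtype=float32)] [ 0.5441 -0.0533  0.0431] [ 0.4837 -0.0741  0.1522] 0.0044 0.0112 elev 59.6 yaw 18.9
grey px in dish: u [-52.5 -27.3   4.5] v [-21.1  -0.6  20.1] 304
changed [193 210  13   9  43]
changed [204 216  14  19 103]
changed [313 223  14   6  33]
changed [320 231  20  45 388]
changed [418 233   8  12  63]
changed [412 239  15  14  37]
changed [    0   294   206   186 12919]
changed [   0  420  100   60 3786]
changed [318 430  24  22 184]
changed [265 433  32  25 381]
changed [339 461  10  16  39]
changed [104 466  36  14 293]
changed [256 469  17  11 141]
changed [206 473  22   7  92]
```

```bash
python3 - <<'E'
from h import *
T0,T=cv2.imread("pics/top0.png"),cv2.imread("pics/t.png")
e=lambda p:onz("top",p,.1456)[:2]
print("end now",np.array([.4957,-.0467])+e((338.38,274.83))-e((327.81,272.04)))
def rect(T,w,z=.0075):
    f=np.array([np.cos(w),np.sin(w)]);n=np.array([-f[1],f[0]]);c0=np.array([.6067,-.0382])
    U,V=np.arange(60,-64,-4),np.arange(44,-48,-4)
    P=np.array([[*(c0+u/1e3*f+v/1e3*n),z] for u in U for v in V]); q=proj("top",P).astype(np.float32).reshape(len(U),len(V),2)
    h=cv2.remap(T,q[...,0],q[...,1],cv2.INTER_LINEAR).astype(int); g=h.mean(2).astype(int); b=h[...,0]-h[...,2]
    for i,u in enumerate(U): print("%4d"%u," ".join("BB" if b[i,j]>40 else "%2d"%(g[i,j]*99//255) for j in range(len(V))))
w=np.radians(14.5)
print("start");rect(T0,w);print("now");rect(T,w)
E
```

```text
end now [ 0.4895334  -0.07197551]
start
  60 29 65 67 63 71 67 64 67 69 66 70 67 63 72 68 64 67 66 67 71 67 59 23
  56 38 83 86 88 85 84 88 84 86 89 84 83 88 85 86 88 83 83 88 84 83 82 29
  52 47 89 90 94 93 92 93 93 93 94 93 92 93 93 93 93 93 92 94 92 92 79 29
  48 48 88 93 94 95 94 94 95 94 94 94 94 94 94 94 95 94 94 94 94 92 84 36
  44 39 88 93 94 94 95 94 94 94 94 94 94 94 94 94 94 94 94 94 94 91 83 32
  40 46 91 93 94 94 94 94 94 94 94 94 94 94 94 94 94 94 94 94 94 93 78 30
  36 46 88 94 94 94 94 94 94 94 94 94 94 94 94 95 94 94 94 94 94 90 85 35
  32 41 88 93 94 94 92 91 92 92 93 93 94 94 94 94 94 94 94 94 94 92 81 31
  28 48 89 92 94 93 86 78 78 79 81 83 85 86 88 89 91 94 94 94 94 93 81 31
  24 48 88 93 94 94 88 79 81 78 76 76 76 74 76 77 85 94 94 94 94 91 87 34
  20 43 89 92 94 94 90 87 87 86 85 82 81 83 82 81 90 94 94 94 94 93 82 31
  16 47 89 92 94 94 89 87 85 85 90 86 78 83 86 88 93 94 94 94 94 92 83 34
  12 42 87 94 94 92 80 85 88 93 94 93 88 83 86 87 92 94 94 94 94 90 87 34
   8 41 90 93 95 85 69 87 93 94 94 94 94 89 82 79 91 94 94 94 94 93 80 30
   4 45 88 92 94 79 71 8
[... 2831 characters left out ...]
5 95 94 81 73 83 94 95 95 93 84 30
 -28 43 92 93 95 95 95 90 80 82 90 94 94 94 91 81 79 86 94 95 95 93 83 34
 -32 46 90 94 95 95 94 84 78 82 85 87 88 89 85 81 77 81 93 95 94 92 88 35
 -36 40 87 94 95 95 94 81 78 82 83 83 83 83 82 81 77 79 92 95 95 93 82 33
 -40 46 90 92 95 95 94 74 60 67 73 79 74 75 76 70 70 74 92 95 95 92 84 36
 -44 47 87 93 95 94 93 74 57 47 49 57 50 52 52 46 59 78 94 95 94 92 88 35
 -48 42 87 93 95 95 95 88 78 67 63 67 63 66 65 64 75 86 94 95 95 93 81 31
 -52 46 90 92 94 94 94 87 81 74 62 51 48 48 49 62 79 88 94 95 94 92 86 37
 -56 43 88 93 92 93 91 86 83 81 74 38 24 25 30 62 81 86 91 93 93 90 85 33
 -60 29 61 68 68 67 68 72 72 71 64 34 BB BB BB 46 67 72 70 67 67 70 51 19
```

```bash
python3 - <<'E'
from h import *
def line(f,o,wd):
    w=np.radians(wd);fx=np.array([np.cos(w),np.sin(w),0]);n=np.array([-fx[1],fx[0],0]);im=cv2.imread(f)
    h=cv2.cvtColor(im,cv2.COLOR_BGR2HSV);m=((h[...,0]>100)&(h[...,0]<130)&(h[...,1]>120)&(h[...,2]>40)).astype(np.uint8);m[:205]=0;m[265:]=0;m[:,:315]=0;m[:,372:]=0
    k,l,s,c=cv2.connectedComponentsWithStats(m);i=1+np.argmax(s[1:,4]);Q=[]
    for y,x in zip(*np.nonzero(l==i)):
        a,d=ray("side",(x,y));q=a+d*((o+.007*n-a)@n)/(d@n)-o;Q.append((q@fx*1e3,q[2]*1e3))
    Q=np.array(Q,np.float32);vx,vz,cx,cz=cv2.fitLine(Q,2,0,.01,.01).ravel()
    print(f,s[i],"elev",np.degrees(np.arctan2(abs(vz),-vx*np.sign(vz))).round(1),"z range",Q[:,1].min(),Q[:,1].max(),"x at z=.1,.12:",[(cx+(z-cz)*vx/vz).round(1) for z in(100,120)])
line("pics/side0.png",np.array([.6102,-.0308,0]),7.9)
line("pics/u.png",np.array([.5869,-.0433,0]),14.5)
E
```

```text
pics/side0.png [326 217  29  38 343] elev 60.0 z range 34.020267 154.4795 x at z=.1,.12: [np.float32(-85.6), np.float32(-97.1)]
pics/u.png [333 211  25  38 325] elev 64.8 z range 43.72891 162.37032 x at z=.1,.12: [np.float32(-70.9), np.float32(-80.3)]
```

The spoon slid back while it turned level. Its heel is perched on the dish's back rim (tilt 4.8°, origin at about -20 mm). I'll regrip it and set it forward.

{"fn": "arm_command", "kwargs": {
  "series": "-1 -12 0 0 130;-2 -24 0 0 130;-3 -30 0 0 130;-3 -30 0 0 130;-3 -30 0 0 130;-3 -30 0 0 130;-3 -30 0 0 130;-3 -30 0 0 130;-3 -30 0 0 130;-3 -30 0 0 130;-3 -30 0 0 130;-3 -30 0 0 130;-3 -30 0 0 130;-3 -30 0 0 130;-3 -30 0 0 130;-3 -30 0 0 130;-2 -24 0 0 130;-2 -20 0 0 130;0 -10 0 0 130;0 0 0 0 130"
}}

```text
time_s: 32.02
tool_pos: [0.4987, -0.0601, 0.2382]
tool_rot: [-180.0, -0.0, -165.9]
force: [0.3, -0.3, 0.5]
grip_width: 0.0426
grasp_force: 0.0
```

{"fn": "arm_command", "kwargs": {
  "series": "0 0 0 0 130;0 0 0 0 130;0 0 0 0 130"
}}

```text
time_s: 32.27
tool_pos: [0.4989, -0.0543, 0.238]
tool_rot: [179.9, -0.0, -165.4]
force: [-1.1, -0.1, -0.1]
grip_width: 0.0428
grasp_force: 0.0
```

```bash
python3 -c "
from h import *
go(.5029,-.065,.106,194.5)"
```

```text
t 32.2667 at [ 0.4989 -0.0543  0.238 ] [ 1.7995e+02 -1.0000e-02 -1.6539e+02] force [-1.1 -0.1 -0.1] grip 0.042763349048679136 0.0
shift now-axes [ -1.2 -11.3 132. ] target-axes [ -1.2 -11.3 132. ] turn 0.002
```

{"fn": "arm_command", "kwargs": {
  "series": "-1 -6 0 0 130;0 -5.3 5 0 130;0 0 10 0 130;0 0 15 0 130;0 0 20 0 130;0 0 20 0 130;0 0 20 0 130;0 0 18 0 130;0 0 12 0 130;0 0 8 0 130;0 0 4 0 130;0 0 0 0 130;0 0 0 0 130;0 0 0 0 130"
}}

```text
time_s: 33.43
tool_pos: [0.5039, -0.0666, 0.107]
tool_rot: [-180.0, 0.1, -165.5]
force: [-0.2, -0.9, -0.4]
grip_width: 0.0425
grasp_force: 0.0
```

```bash
python3 -c "
from h import *
go(.5029,-.065,.106,194.5)"
```

```text
t 33.4333 at [ 0.5039 -0.0666  0.107 ] [-1.7999e+02  1.0000e-01 -1.6552e+02] force [-0.2 -0.9 -0.4] grip 0.04254721889059674 0.0
shift now-axes [0.5 1.8 1. ] target-axes [0.5 1.8 1. ] turn -0.0004
```

{"fn": "arm_command", "kwargs": {
  "series": "0 1.5 0 0 130;0 0 0 0 200;0 0 0 0 255;0 0 0 0 255;0 0 0 0 255;0 0 0 0 255;0 0 0 0 255;0 0 0 0 255;0 0 -2 0 255;0 0 -3 0 255;0 0 -3 0 255;-3 0 0 0 255;-6 0 0 0 255;-6 0 0 0 255;-6 0 0 0 255;-4 0 0 0 255;-2 0 0 0 255;0 0 0 0 255;0 0 0 0 255",
  "squeeze": 40
}}

```text
time_s: 35.02
tool_pos: [0.5287, -0.0584, 0.1138]
tool_rot: [-180.0, -0.0, -165.5]
force: [0.6, 0.3, -0.9]
grip_width: 0.0137
grasp_force: 40.0
```

{"fn": "arm_command", "kwargs": {
  "series": "0 0 2 0 255;0 0 2 0 255;0 0 2 0 255;0 0 1 0 255;0 0 0 0 255;0 0 0 0 255"
}}

```text
time_s: 35.52
tool_pos: [0.5287, -0.0583, 0.107]
tool_rot: [180.0, -0.0, -165.5]
force: [-0.4, -0.7, -0.3]
grip_width: 0.0136
grasp_force: 40.0
```

{"fn": "arm_command", "kwargs": {
  "series": "0 0 1 0 255;0 0 0 0 255;1.5 0 1.5 0 255;1.5 0 1.5 0 255;1.5 0 1.5 0 255;1.5 0 1 0 255;0 0 0 0 255;0 0 0 0 235;0 0 0 0 220;0 0 0 0 200;0 0 0 0 180;0 0 0 0 130;0 0 0 0 130;0 0 0 0 130;0 0 0 0 130",
  "squeeze": 3
}}

```text
time_s: 36.77
tool_pos: [0.5231, -0.0598, 0.1006]
tool_rot: [180.0, 0.0, -165.5]
force: [-0.9, 0.2, -0.2]
grip_width: 0.0403
grasp_force: 0.0
```

{"fn": "arm_command", "kwargs": {
  "series": "0 0 -3 0 130;0 0 -8 0 130;0 0 -15 0 130;0 0 -20 0 130;0 0 -20 0 130;0 0 -20 0 130;0 0 -20 0 130;0 0 -15 0 130;0 20 -10 0 130;2 30 0 0 130;3 30 0 0 130;3 30 0 0 130;3 30 0 0 130;3 30 0 0 130;3 30 0 0 130;3 30 0 0 130;3 30 0 0 130;3 30 0 0 130;3 30 0 0 130;3 30 0 0 130"
}}

```text
time_s: 38.43
tool_pos: [0.4041, 0.2723, 0.2326]
tool_rot: [180.0, 0.1, -165.5]
force: [0.4, 0.6, -0.5]
grip_width: 0.0427
grasp_force: 0.0
```

{"fn": "arm_command", "kwargs": {
  "series": "6 30 0 0 130;6 30 0 0 130;6 30 0 0 130;6 30 0 0 130;3 15 0 0 130;0 0 0 0 130;0 0 0 0 130;0 0 0 0 130;0 0 0 0 130"
}}

```text
time_s: 39.18
tool_pos: [0.3458, 0.3936, 0.2319]
tool_rot: [-180.0, 0.0, -165.7]
force: [0.1, -0.5, 0.5]
grip_width: 0.0428
grasp_force: 0.0
```

```bash
python3 - <<'E'
from h import *
print(telemetry.get_obs()["tool_pos"],telemetry.get_obs()["time_s"])
T=cams.read_camera("top");im=cams.read_camera("side");cv2.imwrite("pics/v.png",T);cv2.imwrite("pics/w.png",im)
w=np.radians(14.5);f=np.array([np.cos(w),np.sin(w)]);n=np.array([-f[1],f[0]]);c0=np.array([.6067,-.0382])
U,V=np.arange(60,-64,-4),np.arange(32,-36,-4)
q=proj("top",[[*(c0+u/1e3*f+v/1e3*n),.0075] for u in U for v in V]).astype(np.float32).reshape(len(U),len(V),2)
h=cv2.remap(T,q[...,0],q[...,1],cv2.INTER_LINEAR).astype(int); g=h.mean(2).astype(int); b=h[...,0]-h[...,2]
for i,u in enumerate(U): print("%4d"%u," ".join("BB" if b[i,j]>40 else "%2d"%(g[i,j]*99//255) for j in range(len(V))))
o=np.array([*(c0+.006*f),0]);fx=np.array([*f,0]);n=np.array([*n,0])
h=cv2.cvtColor(im,cv2.COLOR_BGR2HSV);m=((h[...,0]>100)&(h[...,0]<130)&(h[...,1]>120)&(h[...,2]>40)).astype(np.uint8);m[:205]=0;m[265:]=0;m[:,:315]=0;m[:,372:]=0
k,l,s,c=cv2.connectedComponentsWithStats(m);i=1+np.argmax(s[1:,4]);Q=[]
for y,x in zip(*np.nonzero(l==i)):
    a,d=ray("side",(x,y));p=a+d*((o+.007*n-a)@n)/(d@n)-o;Q.append((p@fx*1e3,p[2]*1e3))
Q=np.array(Q,np.float32);vx,vz,cx,cz=cv2.fitLine(Q,2,0,.01,.01).ravel()
print(s[i],"elev",np.degrees(np.arctan2(abs(vz),-vx*np.sign(vz))).round(1),"z range",Q[:,1].min(),Q[:,1].max(),"x at z=.1:",(cx+(100-cz)*vx/vz).round(1))
E
```

```text
[0.34583489 0.39362705 0.23192667] 39.1833
  60 64 72 69 65 68 68 67 71 67 64 73 69 66 68 67 68 73
  56 89 86 85 89 85 88 90 86 85 89 85 87 88 84 85 88 85
  52 94 93 92 94 93 93 94 93 93 94 93 93 94 93 92 94 93
  48 95 94 95 95 95 95 95 95 95 95 95 95 95 95 95 95 94
  44 94 95 95 94 95 95 95 95 95 95 95 95 95 95 95 95 94
  40 95 95 95 95 95 95 95 95 94 95 95 95 95 95 95 95 95
  36 95 95 95 95 95 95 95 95 95 95 95 95 95 95 95 95 95
  32 95 94 95 93 92 92 92 92 92 92 92 92 93 93 95 95 95
  28 95 95 94 87 78 78 79 79 78 78 79 79 81 89 95 95 95
  24 95 95 93 83 79 80 80 80 79 79 79 79 79 89 95 95 95
  20 95 95 94 88 87 88 86 83 81 81 85 87 85 89 94 95 95
  16 95 95 94 90 86 87 86 87 91 90 87 86 87 91 95 95 95
  12 95 95 94 85 83 85 92 94 95 94 90 83 84 85 94 95 95
   8 95 95 94 89 85 88 94 95 95 95 93 87 83 86 94 95 95
   4 95 94 94 85 74 89 94 95 95 95 95 88 86 92 95 95 95
   0 95 95 94 80 77 86 93 94 95 95 93 88 80 83 93 95 95
  -4 95 95 95 90 86 88 88 92 93 92 87 86 81 86 94 95 95
  -8 95 95 94 88 83 89 88 90 90 88 86 88 87 91 95 95 95
 -12 95 94 94 84 83 89 89 90 90 89 89 88 85 83 93 94 95
 -16 95 95 94 81 69 72 79 85 88 85 84 81 73 81 93 95 95
 -20 95 95 94 85 73 64 58 64 64 63 63 66 76 90 95 95 95
 -24 95 95 94 88 86 81 74 72 70 72 76 82 88 92 94 95 95
 -28 95 95 94 91 89 83 76 65 52 66 74 82 88 92 94 95 95
 -32 95 95 94 90 88 88 82 51 27 42 60 81 88 92 95 95 95
 -36 95 95 95 92 89 86 72 33 BB BB 38 74 85 90 94 95 95
 -40 95 94 95 94 94 93 87 38 BB BB 36 80 92 93 95 95 95
 -44 95 95 95 95 95 95 85 37 BB BB BB 87 95 95 95 95 95
 -48 94 94 95 95 95 95 90 39 BB BB BB 87 95 95 95 94 95
 -52 94 94 94 94 95 95 91 40 BB BB BB 71 95 94 94 95 94
 -56 93 93 92 93 94 93 88 49 BB BB BB 58 93 92 92 93 93
 -60 69 67 69 71 66 68 64 35 BB BB BB 41 64 65 70 67 67
[325 215  30  37 353] elev 58.0 z range 35.626945 150.89603 x at z=.1: -85.4
```

The spoon now matches its starting pattern: the plate spans -37 to 31 mm in the dish, clear of the rim, with the handle end position as at the start. Handing in.

```bash
python3 -c "
from h import *
print(env.sign_off())"
```

```text
the job is handed in; nothing more can be done
None
```

The job is handed in: one ball tipped into the steel jar, which now holds three; the other two are still in the chute; the spoon is released, standing flat in its dish by the last camera check (on the first try it caught the rim and I reset it); no verdict was returned.

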